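# Dial open the instrument safe and lay out the torque screwdriver

### The arm

A 7-joint arm with a two-finger parallel gripper is mounted at the origin on the work surface. World frame = base frame: x ahead of the robot, y to its left, z up, the work surface at z = 0. Lengths are in mm, angles in rad, forces in N, time in s.
With the tool pointing down it reaches from about 400 to 850 mm from the base axis. Payload 4.5 kg.
Tool frame: the origin (TCP) lies on the mounting face of the last link; the fingertips stand robot.nose_length ahead of it and the grasp point (between the pads) lies 147 mm ahead of it (robot.nose_length is the distance from the TCP to the fingertips, in mm); x points along the fingers, y is the direction in which the jaws open and shut, and the axes are right-handed (so a half turn about x gives the same grasp; the last joint's range is limited). The gripper opens to 88 mm and grips with 3 to 60 N. Pads are 18 mm wide; open, the fingers measure 123 mm over their backs; the gripper's body (75 mm by 187 mm) begins 45 mm behind the grasp point.
Start: joints at [1.179, 0.689, -0.195, 1.565, 0.157, 0.902, -0.215], TCP at [258.18, -569.193, 404.743] pointing down, gripper open.
Joint ranges: [-3.01, 3.01], [-0.46, 2.08], [-1.47, 1.51], [0.13, 2.56], [-1, 4.14], [0.04, 2.09], [-2.66, 2.66]. Speed limits (rad/s): [2.57, 2.57, 3.14, 3.14, 3.14, 3.14, 3.14].

### API

Orientations are given as [roll, pitch, yaw] about the fixed x, y, z axes, in that order (R = Rz(yaw) Ry(pitch) Rx(roll)).
In Python, from station import robot gives the robot as it stands.
- The arm moves only by the shell command python3 -m handwheel 'ROWS'. ROWS is JSON, one flat list of numbers, 5 for each row, row after row: the opening, from 0 (shut) to 1 (fully open), then the shift along the tool's x, y, z in cm, then the turn about the tool's x in rad. In form: [claw, tx, ty, tz, spin, claw, tx, ty, tz, spin, ...]. A call has exactly 10 rows; each row shifts and turns the commanded pose from where the row before left it, along the tool's axes as they then stand; what a row does not reach is not made up. A row lasts 1/8 s, in which the tool goes at most 62.5 mm and 10.7 degrees, less where a joint would pass 70% of its speed; a pose out of reach is approached as far as the arm can. A call with a gripper value outside its range is refused whole. The fingers move at their own pace and stop on an object; the grip force is fixed at half the most. Time passes only in rows, so rows that do not move let the fingers close, or fill a call up. It gives the time, the measured TCP pose, the force and the opening at its end, in the units of the state.
- robot.sense(): the state, without advancing time (a new reading comes with each control period).
- robot.grab_frame(name): name is "scene" or "top" or "wrist"; returns a dict with "color" (400x640x3 uint8, red, green, blue), "z_map" (400x640 float32, mm along the optical axis (not along the pixel's ray), 0 where there is no reading), "camera_matrix" (3x3 intrinsics, pixels), "D" ([k1, k2, p1, p2, k3] as OpenCV has them; the pictures are not rectified), "view" (4x4, takes a point from world to camera coordinates); the wrist camera has in their place "hand_eye" (4x4, takes a point from camera to tool coordinates, whose origin is the TCP and whose axes are the tool frame's). Camera axes: x right, y down, z forward; pixel columns grow to the right and rows downward; lengths in mm; the calibration is good to about 2 mm. A picture is of the moment at which its call begins: read the wrist's pose just before it.
- robot.finish_job(): hands the job in, once; it reports no verdict.
The state is a dict: "time": time; "qpos": joint angles; "joint_vel": joint speeds; "joint_efforts": joint torques, N m; "ee_pos": TCP position; "tool_rot": TCP orientation; "contact_force": force on the tool from outside, world axes, zero at the start; "ft_torque": the same for the moment, N m; "grip_width": opening from 0.0 (shut) to 1.0 (fully open).
Only numpy, scipy, OpenCV 4.12 (cv2) and the standard library are available. Lean on these libraries where they do the work, as an engineer would, in place of code of your own. Each camera call takes 0.05 s, during which the arm holds its last target.

### The job

Open the instrument safe: turn its dial left to 7, right to 39, then left to 4, stopping briefly on each number and taking the short way every time, then turn the T handle clockwise as far as it goes and swing the lid up until it stands nearly upright. Take out the torque screwdriver, lay it down gently on the grey mat and let go, leaving the lid open and everything else where it is.

Things in the scene. Friction and masses are not known exactly. Their poses are not given: they have to be found in the camera images.
- safe: Grey steel chest safe fixed to the table, 210 (own x) x 300 (own y) x 110 mm, walls 4 mm; origin at the centre of its underside, own +x points away from the robot, -x is its front. Flat foam floor inside, 14 mm above the table. The lid overhangs the front by 12 mm and has the dial on its left half, the T handle on its right front.
- safe_lid (a joint): Opening of the lid in rad: 0 shut, 1.6 fully open. A 6 mm plate hinged along the safe's far edge; its front edge rises. A stiff hinge keeps it where it is left; about 10 N upward at the handle lifts it. Locked (2 mm play) until the T handle is turned. A lock case under it, 60 to 150 mm from the hinge, hangs 40 mm below the plate.
- lid_hinge (a point): Middle of the lid's hinge line, 111 mm above the table, level with the shut plate's underside; y axis along the hinge, a positive lid angle is a right-handed turn about +y. It turns with the lid; with the lid shut its x axis points away from the robot.
- safe_dial (a joint): Dial reading in rad, growing as it turns left (anticlockwise from above); 0 = zero mark at the index. 40 numbers, 0.1571 rad each: 7 reads 1.100, 39 reads -0.157, 4 reads 0.628. Starts at -0.5 to 0.15. Stays where left (0.06 N m). Each number must be met within 0.12 rad. After a slip turn right to about 30 (-1.6 rad) and dial all three again. Held while the T handle is turned.
- dial_knob (a point): On the dial's axis, half way up its round steel knob (42 mm across, free from 16 to 51 mm above the lid's hinge level, this point at 34 mm); axes turn with the dial. 105 mm before the hinge, 68 mm left of the middle. The black flange below, 78 mm across, has 40 white marks, every fifth longer, every tenth longest, numbers rising clockwise; a white line on the knob's top points to zero.
- dial_index (a point): Fixed white index mark on the dial's ring, on the side away from the robot (the lid's +x from the dial): the number standing here is the one set. On the dial face zero has a diamond beside its mark, and 10, 20 and 30 have one, two and three dots.
- safe_handle (a joint): Turn of the T handle in rad: 0 locked, 1.2 unlocked (its stop), growing clockwise from above. Locked, the bar points roughly to and from the robot; at 1.2 it lies across, parallel to the hinge. Stays where left (0.12 N m). Until the combination is dialled it stops hard after 0.1 to 0.2 rad: do not force it, dial again. The bolts are clear from about 0.9.
- handle_grip (a point): Centre of the T handle's bar, on its turning axis, 184 mm before the hinge and 62 mm right of the middle. Round steel bar along own y, 14 mm thick, 90 mm long, axis 42 mm above the plate (48 mm above the hinge level), on a 12 mm stem at the middle; z square to the lid. The turned bar can be held on one arm, 27 mm from the stem, and swung up with the lid while it rolls between upright fingers.
- driver_mid (a point): Middle of the torque screwdriver's grip, near its centre of mass, on its long axis; own +x towards the blade. Black grip of rounded square section 28 x 28 mm from 57 mm behind to 37 mm before this point, then collar and blade to 108 mm before it. About 0.16 kg. Lies on the foam in the middle of the safe, roughly along its width, axis 28 mm above the table.
- torque_driver: The same torque screwdriver; origin under the grip, 10 mm before driver_mid along own +x and 14 mm below the axis.
- mat: Flat grey work mat fixed to the table right of the safe, 260 (own x) x 180 (own y) x 6 mm; origin at the centre of its underside.
- mug: White ceramic mug, 82 mm across, 95 mm tall, handle on its own +y side; origin at the centre of its underside. To be left alone.
- glue_bottle: Plain white plastic bottle with a grey cap, 44 mm across, 115 mm tall; origin at the centre of its underside. To be left alone.
- scissors: Scissors with blue loops lying flat, 160 mm long, blades along own +x, 9 mm high. To be left alone.
- pliers: Blue-handled pliers lying flat, 150 mm long, jaws along own +x, 14 mm high. To be left alone.
- carriage: Black printed carriage with an aluminium rod through it, 75 x 40 x 27 mm. To be left alone.
- small_driver: Ordinary round grey-handled screwdriver lying on the table, 160 mm long, tip along own +x. Not the torque screwdriver; to be left alone.
- bit_box: Flat grey bit box lying in the safe, 34 x 66 x 18 mm, behind the torque screwdriver on the left; origin at the centre of its underside. Stays in the safe.
- gauge_blocks: Small wooden holder with three steel gauge blocks in the safe, 30 x 44 x 22 mm, behind the torque screwdriver on the right; origin at the centre of its underside. Stays in the safe.

How it is judged:
By the outcome, as a careful person would: the job done as asked, in the order asked, and still so for the second after the job is handed in, with the robot touching nothing.
It also fails if it takes over 72 s, if anything falls off the work surface, if the arm or the gripper's body presses on something with over 40 N, if the wrist force passes 120 N, or if a joint passes its speed limit or range.

## Working session

There is one attempt and no reset: what is moved stays moved. The work goes in short steps, Python scripts to look and compute and a shell command to move; the robot and the scene stay as the last step left them, time stands still between calls to the robot, and variables do not carry over. Pictures are saved under pics/ and viewed, and the job is handed in when it is done.

```bash
ls -la; mkdir -p pics; cat > h.py <<'E'
import numpy as np, cv2
from station import robot
from scipy.spatial.transform import Rotation as R
def snap(name,fn=None):
    s=robot.sense(); f=robot.grab_frame(name); f['s']=s
    if fn: cv2.imwrite('pics/'+fn,cv2.cvtColor(f['color'],cv2.COLOR_RGB2BGR))
    if 'view' in f: f['c2w']=np.linalg.inv(f['view'])
    else:
        T=np.eye(4); T[:3,:3]=R.from_euler('xyz',s['tool_rot']).as_matrix(); T[:3,3]=s['ee_pos']
        f['c2w']=T@f['hand_eye']
    return f
def ray(f,uv):
    p=cv2.undistortPoints(np.array(uv,float).reshape(-1,1,2),np.array(f['camera_matrix']),np.array(f['D'])).reshape(-1,2)
    d=np.c_[p,np.ones(len(p))]@f['c2w'][:3,:3].T
    return f['c2w'][:3,3],d
def onz(f,uv,z):
    o,d=ray(f,uv); return o+d*((z-o[2])/d[:,2])[:,None]
def bydepth(f,uv):
    o,d=ray(f,uv); z=np.array([f['z_map'][int(round(v)),int(round(u))] for u,v in np.array(uv).reshape(-1,2)]); return o+d*z[:,None]
E
python3 - <<'E'
from h import *
print(robot.sense(), robot.nose_length)
for n in ['scene','top','wrist']:
    f=snap(n,n+'0.png'); print(n,f['c2w'].round(2).tolist(), f['camera_matrix'], f['D'])
E
```

```text
total 12
drwxr-xr-x  3 agent agent 4096 Dec  7 14:34 .
drwxr-xr-x 23 root  root  4096 Dec  7 14:34 ..
drwxr-xr-x  2 agent agent 4096 Dec  7 14:34 pics
{'time': 0.0, 'qpos': array([ 1.17879063,  0.6900105 , -0.1944977 ,  1.56633097,  0.15730178,
        0.90252789, -0.2150766 ]), 'joint_vel': array([ 7.18492662e-04, -2.11093249e-03, -7.76624469e-04, -7.34416367e-04,
        6.85560102e-04,  1.00234134e-03, -5.32731603e-05]), 'joint_efforts': array([ 6.31807507e-04, -5.27558899e+01, -1.26652323e+00, -1.53425539e+01,
       -5.26290864e-02,  6.76608615e-03,  1.97446166e-04]), 'ee_pos': array([ 257.9909749 , -568.90807964,  403.89627995]), 'tool_rot': array([-1.49149918,  1.56891077,  2.07599391]), 'contact_force': array([ 0.79268934,  0.06730903, -0.20525955]), 'ft_torque': array([-0.00114499, -0.02369507, -0.00392266]), 'grip_width': 1.0032793849559998} 166.0
scene [[-0.42, 0.78, -0.47, 1235.9], [0.91, 0.36, -0.22, 252.46], [0.0, -0.52, -0.85, 1355.46], [0.0, 0.0, 0.0, 1.0]] [[463.12443865   0.         318.76224318]
 [  0.         463.12443865 188.4223894 ]
 [  0.           0.           1.        ]] [-0.003119  0.        0.        0.        0.      ]
top [[-0.02, -0.99, 0.12, 405.31], [-1.0, 0.02, -0.02, -26.11], [0.01, -0.12, -0.99, 1512.13], [0.0, 0.0, 0.0, 1.0]] [[490.25036961   0.         317.1102879 ]
 [  0.         490.25036961 192.6583255 ]
 [  0.           0.           1.        ]] [0.05287354 0.         0.         0.         0.        ]
wrist [[0.41, -0.87, -0.27, 329.43], [-0.91, -0.4, -0.12, -537.72], [-0.0, 0.3, -0.95, 384.22], [0.0, 0.0, 0.0, 1.0]] [[349.18256947   0.         312.97856868]
 [  0.         349.18256947 200.33648696]
 [  0.           0.           1.        ]] [-0.01508557  0.          0.          0.          0.        ]
```

View pics/scene0.png

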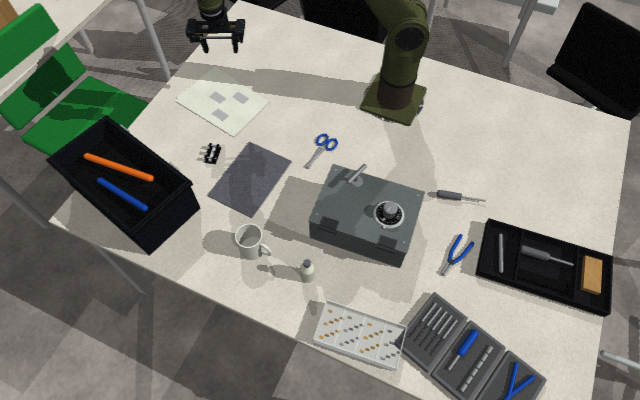

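View pics/top0.png

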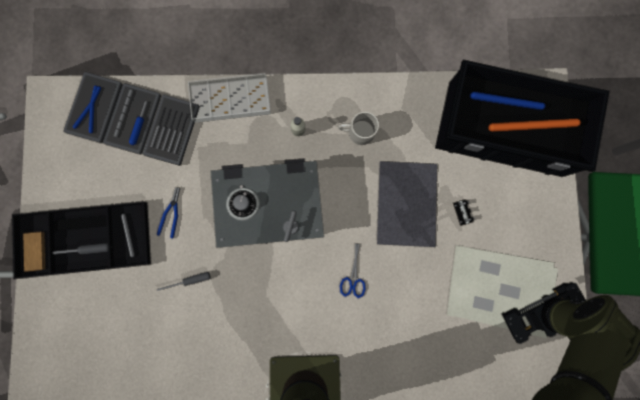

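View pics/wrist0.png

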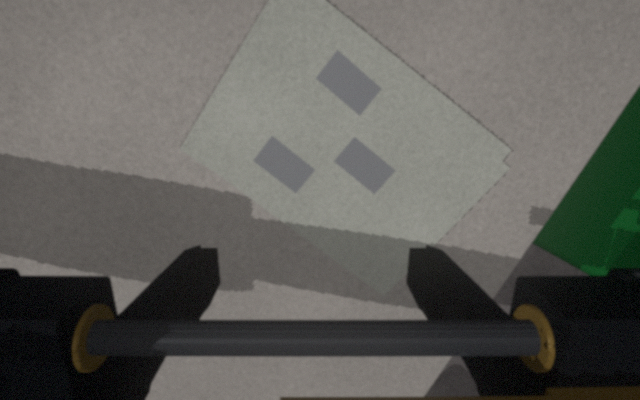

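```bash
python3 - <<'E'
from h import *
f=snap('top'); g=snap('scene')
bgr=cv2.cvtColor(f['color'],cv2.COLOR_RGB2BGR)
c=cv2.resize(bgr[145:265,200:360],None,fx=5,fy=5,interpolation=cv2.INTER_CUBIC); cv2.imwrite('pics/topz.png',c)
b2=cv2.cvtColor(g['color'],cv2.COLOR_RGB2BGR)
c=cv2.resize(b2[150:270,295:435],None,fx=5,fy=5,interpolation=cv2.INTER_CUBIC); cv2.imwrite('pics/scz.png',c)
print(bydepth(f,[[212,171],[318,162],[323,238],[219,247],[242,203],[270,200],[380,164],[435,164],[436,244],[379,243],[300,130]]).round(1))
E
```

```text
[[ 6.418e+02  2.505e+02  1.216e+02]
 [ 6.852e+02 -5.520e+01 -9.000e-01]
 [ 4.478e+02 -6.560e+01 -2.500e+00]
 [ 4.273e+02  2.524e+02 -7.000e-01]
 [ 5.438e+02  1.596e+02  1.642e+02]
 [ 5.556e+02  8.640e+01  1.184e+02]
 [ 6.737e+02 -2.482e+02  7.200e+00]
 [ 6.699e+02 -4.186e+02  9.900e+00]
 [ 4.228e+02 -4.119e+02 -6.000e-01]
 [ 4.290e+02 -2.365e+02  4.400e+00]
 [ 7.688e+02 -2.000e+00  7.700e+01]]
```

View pics/topz.png

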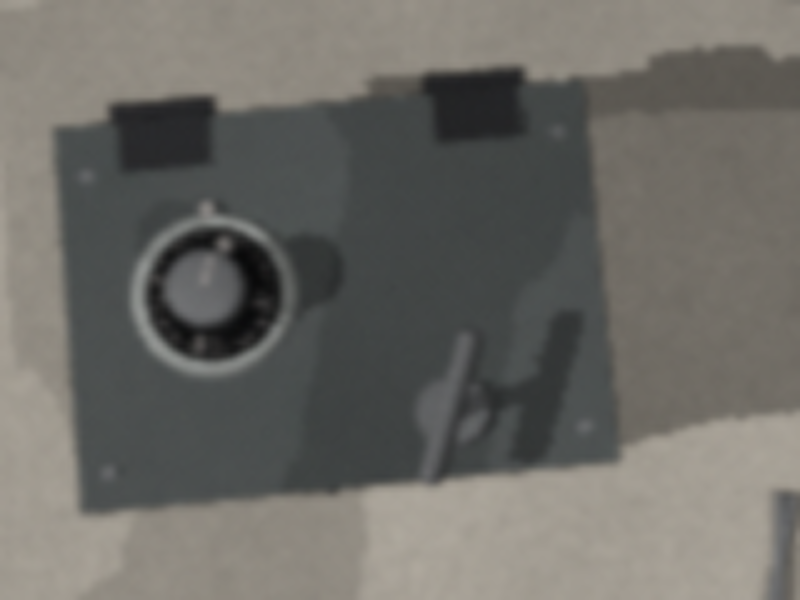

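View pics/scz.png

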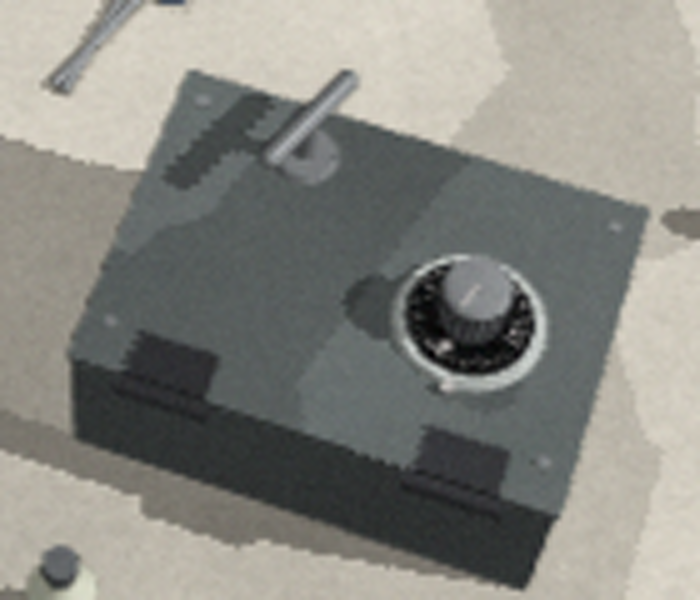

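```bash
python3 - <<'E'
from h import *
f=snap('top','t1.png'); g=snap('scene'); w=snap('wrist')
s=f['s']; Rt=R.from_euler('xyz',s['tool_rot']).as_matrix(); print('tool axes\n',Rt.round(3)); print('handeye',np.array(w['hand_eye']).round(3).tolist())
b2=cv2.cvtColor(g['color'],cv2.COLOR_RGB2BGR)
cv2.imwrite('pics/grip.png',cv2.resize(b2[0:90,160:280],None,fx=6,fy=6,interpolation=cv2.INTER_CUBIC))
# gripper points in tool frame from scene & top depth
for n,fr,(u0,u1,v0,v1) in [('sc',g,(160,280,0,90)),('top',f,(480,600,260,360))]:
    uu,vv=np.meshgrid(np.arange(u0,u1),np.arange(v0,v1)); uv=np.c_[uu.ravel(),vv.ravel()]
    P=bydepth(fr,uv); z=fr['z_map'][uv[:,1],uv[:,0]]; P=P[(z>0)]
    T=(P-s['ee_pos'])@Rt
    k=(np.abs(T)<250).all(1)&(P[:,2]>150); T=T[k]
    for lo in range(-60,170,15):
        q=T[(T[:,0]>=lo)&(T[:,0]<lo+15)]
        if len(q)>3: print(n,lo,len(q),q[:,1:].min(0).round(),q[:,1:].max(0).round())
def zz(p): return np.array(p)/5.+[200,145]-0.4
cor=onz(f,zz([[52,130],[582,78],[620,460],[83,513]]),117); print(cor.round(1)); c=cor
for i in range(4): print(np.linalg.norm(c[i]-c[(i+1)%4]).round(1), np.degrees(np.arctan2(*(c[(i+1)%4]-c[i])[[1,0]])).round(2))
print('bar',onz(f,zz([[466,332],[432,478]]),166).round(1))
print('knobtop',onz(f,zz([[203,287]]),162).round(1))
print('ring',onz(f,zz([[212,295],[207,208]]),125).round(1),onz(f,zz([[225,243]]),127).round(1))
print('line',onz(f,zz([[204,282],[214,258]]),162).round(1))
print('mat',onz(f,[[380,162],[437.5,164],[437,245],[378,243.5]],6).round(1))
E
```

```text
tool axes
 [[-0.     0.413 -0.911]
 [ 0.001 -0.911 -0.413]
 [-1.    -0.001  0.   ]]
handeye [[0.001, -0.3, 0.954, 19.783], [1.0, 0.001, -0.0, 1.105], [-0.001, 0.954, 0.3, -77.947], [0.0, 0.0, 0.0, 1.0]]
sc -60 92 [-34. -43.] [ 31. -11.]
sc -45 104 [-38. -43.] [34.  2.]
sc -30 92 [-37. -43.] [33.  4.]
sc -15 78 [-39. -40.] [28.  3.]
sc 0 156 [-41. -41.] [35. 34.]
sc 15 39 [-41. -36.] [16. 15.]
sc 30 79 [-41. -28.] [18. 19.]
sc 45 434 [-95. -40.] [94. 33.]
sc 60 227 [-94. -42.] [92. 37.]
sc 75 249 [-91. -40.] [85. 29.]
sc 90 41 [-86. -40.] [84.  8.]
sc 105 22 [-61. -15.] [59.  7.]
sc 120 39 [-61. -14.] [61.  8.]
sc 135 43 [-60. -14.] [60. 13.]
sc 150 30 [-58. -15.] [57. 10.]
top -60 116 [-37. -36.] [10. 21.]
top -45 167 [-38. -37.] [23. 29.]
top -30 102 [-37. -37.] [12. 24.]
top -15 32 [-35. -35.] [13. 16.]
top 0 300 [-40. -35.] [23. 35.]
top 15 73 [-42. -34.] [-4. 30.]
top 30 48 [-42. -18.] [-33.  21.]
top 45 703 [-93. -35.] [94. 36.]
top 60 329 [-94. -36.] [95. 35.]
top 75 328 [-83. -35.] [94. 36.]
top 90 42 [-85. -35.] [85. 34.]
top 150 17 [ 45. -10.] [56.  5.]
[[643.8 257.1 117. ]
 [668.7 -47.3 117. ]
 [448.4 -64.3 117. ]
 [425.2 238.5 117. ]]
305.5 -85.32
221.0 -175.59
303.7 94.38
219.4 4.86
bar [[518.8  20.2 166. ]
 [439.2  39.9 166. ]]
knobtop [[546.9 164.9 162. ]]
ring [[546.1 165.  125. ]
 [595.9 167.7 125. ]] [[575.4 157.3 127. ]]
line [[549.7 164.3 162. ]
 [562.9 158.8 162. ]]
mat [[ 680.2 -248.6    6. ]
 [ 670.4 -427.4    6. ]
 [ 419.6 -413.1    6. ]
 [ 427.5 -233.2    6. ]]
```

View pics/grip.png

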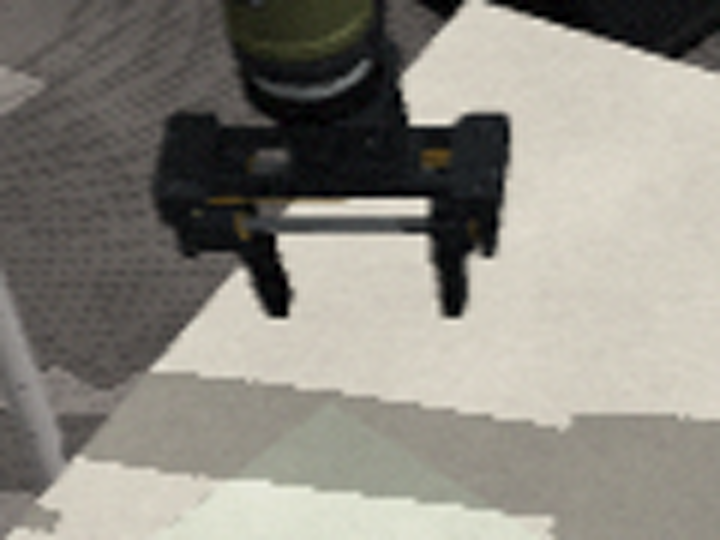

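```bash
python3 -m handwheel '[1,0,-2.75,-2.83,0,1,0,-2.75,-2.83,0,1,0,-2.75,-2.83,0,1,0,-2.75,-2.83,0,1,0,-2.75,-2.83,0,1,0,-2.75,-2.83,0,1,0,-2.75,-2.83,0,1,0,-2.75,-2.83,0,1,0,-2.75,-2.83,0,1,0,-2.75,-2.83,0]'
python3 -m handwheel '[1,0,-2.75,-2.83,0,1,0,-2.75,-2.83,0,1,0,-2.75,-2.83,0,1,0,-2.75,-2.83,0,1,0,-2.75,-2.83,0,1,0,-2.75,-2.83,0,1,0,-2.75,-2.83,0,1,0,-2.75,-2.83,0,1,0,-2.75,-2.83,0,1,0,-2.75,-2.83,0]'
python3 - <<'E'
from h import *
w=snap('wrist','w1.png'); s=robot.sense(); print(s['qpos'].round(3),s['ee_pos'].round(1),s['tool_rot'].round(3),s['contact_force'].round(2))
E
```

```text
time: 1.65
ee_pos: [402.8, -200.7, 404.9]
tool_rot: [2.342, 1.57, -0.373]
contact_force: [1.1, -0.2, -0.5]
grip_width: 1.002
time: 2.9
ee_pos: [546.8, 166.8, 404.8]
tool_rot: [2.599, 1.57, -0.116]
contact_force: [0.5, 0.1, -0.2]
grip_width: 1.0
[-0.317  0.617 -0.113  1.727  0.085  0.797 -1.607] [547.8 173.1 405. ] [-2.466  1.564  1.108] [ 2.71  4.97 -0.26]
```

View pics/w1.png

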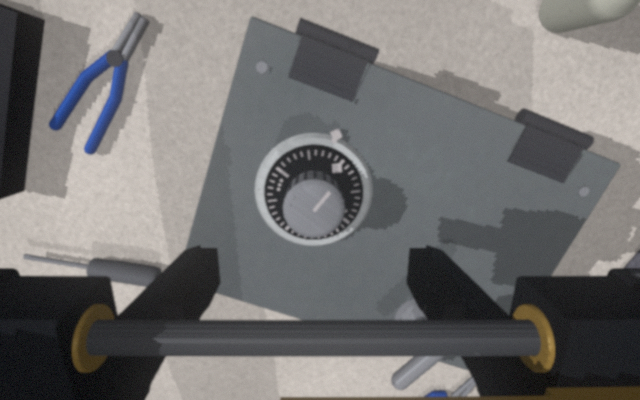

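```bash
cat > dial.py <<'E'
from h import *
import sys
fn=sys.argv[1]
for i in range(3): w=snap('wrist')
s=w['s']; print(s['time'],s['qpos'][6].round(3),s['ee_pos'].round(1),'vel',np.abs(s['joint_vel']).max().round(3))
Rt=R.from_euler('xyz',s['tool_rot']).as_matrix(); print('yaw y',np.degrees(np.arctan2(Rt[1,1],Rt[0,1])).round(2),'tilt',Rt[:,0].round(4))
img=cv2.cvtColor(w['color'],cv2.COLOR_RGB2BGR); cv2.imwrite('pics/'+fn+'.png',img)
import pickle; pickle.dump(w,open('w.pkl','wb'))
cv2.imwrite('pics/'+fn+'z.png',cv2.resize(img[110:260,220:400],None,fx=4,fy=4,interpolation=cv2.INTER_CUBIC))
E
python3 dial.py w2
```

```text
3.05 -1.604 [546.5 167.9 404.6] vel 0.052
yaw y -65.37 tilt [ 5.0e-04  1.4e-03 -1.0e+00]
```

View pics/w2z.png

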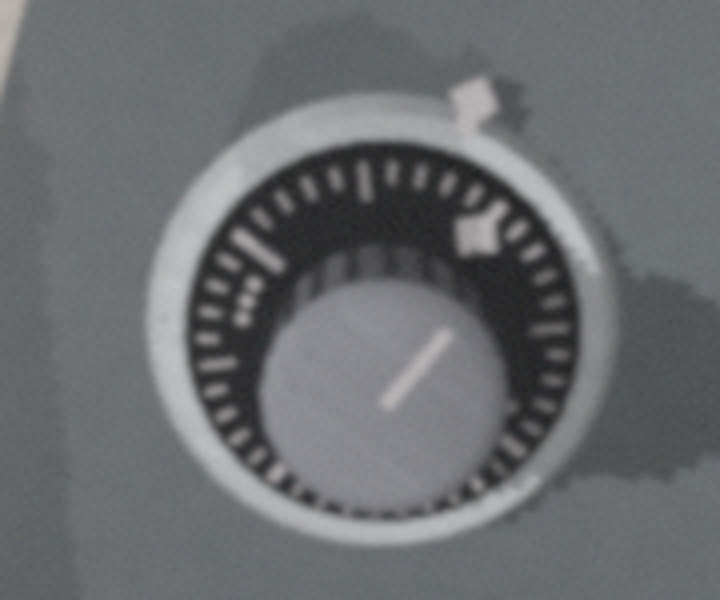

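```bash
python3 - <<'E'
from h import *
import pickle; w=pickle.load(open('w.pkl','rb'))
def q(p): return np.array(p)/4.+[220,110]-0.375
def ang(a,b): return np.degrees(np.arctan2(b[1]-a[1],b[0]-a[0])).round(2)
l=onz(w,q([[383,408],[450,329]]),162); print(l.round(1),'line',ang(l[0],l[1]))
# ring ellipse: knob top ellipse centre
k=onz(w,q([[384,393]]),162); print('knob top c',k.round(1))
img=w['color'].astype(float).mean(2)
for z in (123,127): print('ringcentre',onz(w,q([[382,329]]),z).round(1), 'index',onz(w,q([[465,125],[474,100]]),z).round(1),'zero',onz(w,q([[499,207],[478,240]]),z).round(1))
print('lid corners', onz(w,[[252,17],[617,162]],117).round(1))
E
```

```text
[[547.6 165.8 162. ]
 [564.9 161.5 162. ]] line -13.93
knob top c [[550.1 166.8 162. ]]
ringcentre [[550.1 166.9 123. ]] index [[592.5 169.5 123. ]
 [597.3 170.  123. ]] zero [[581.2 156.9 123. ]
 [573.8 157.7 123. ]]
ringcentre [[551.1 167.4 127. ]] index [[592.9 169.9 127. ]
 [597.7 170.4 127. ]] zero [[581.8 157.5 127. ]
 [574.5 158.3 127. ]]
lid corners [[644.7 258.8 117. ]
 [669.8 -38.8 117. ]]
```

```bash
python3 - <<'E'
from h import *
import pickle; w=pickle.load(open('w.pkl','rb'))
def q(p): return np.array(p)/4.+[220,110]-0.375
def proj(P):
    W2c=np.linalg.inv(w['c2w']); p,_=cv2.projectPoints(np.array(P,float),cv2.Rodrigues(W2c[:3,:3])[0],W2c[:3,3],np.array(w['camera_matrix']),np.array(w['D'])); return p.reshape(-1,2)
g=cv2.cvtColor(w['color'],cv2.COLOR_RGB2GRAY).astype(np.float32)
# fit dark flange outline: zoomed outer ellipse of ring approx -> use ring outer contour
pts=q([[150,325],[612,330],[380,93],[380,545],[232,150],[560,200],[540,490],[215,480]])
P=onz(w,pts,121); 
A=np.c_[2*P[:,:2],np.ones(len(P))]; x=np.linalg.lstsq(A,(P[:,:2]**2).sum(1),rcond=None)[0]; c=x[:2]; print('ring outer c',c.round(1),'r',np.sqrt(x[2]+c@c).round(1))
pts=q([[187,325],[580,328],[380,143],[250,198],[520,200]])
for z in (125,127):
    P=onz(w,pts,z); A=np.c_[2*P[:,:2],np.ones(len(P))]; x=np.linalg.lstsq(A,(P[:,:2]**2).sum(1),rcond=None)[0]; c=x[:2]; print(z,'flange c',c.round(1),'r',np.sqrt(x[2]+c@c).round(1))
a=np.radians(np.arange(-180,180,.5))
best=[]
for r in (35,36,37):
    pp=proj(np.c_[c[0]+r*np.cos(a),c[1]+r*np.sin(a),np.full(len(a),127.)]).astype(np.float32)
    v=cv2.remap(g,pp[:,0].reshape(1,-1),pp[:,1].reshape(1,-1),cv2.INTER_CUBIC)[0]; best.append(v)
v=np.mean(best,0)
from scipy.signal import find_peaks
pk,_=find_peaks(v,prominence=6); print(np.degrees(a[pk]).round(1)); 
d=np.degrees(a[pk]); print('phase mod 9', np.degrees(np.angle(np.exp(1j*np.radians(d*40)).mean()))/40, abs(np.exp(1j*np.radians(d*40)).mean()))
E
```

```text
ring outer c [548.3 166.8] r 45.6
125 flange c [548.4 165.9] r 38.0
127 flange c [549.  166.2] r 37.8
[-175.5 -167.  -158.  -149.5 -140.5 -132.  -123.  -114.  -105.5  -96.5
  -88.   -78.5  -69.5  -61.   -51.5  -42.5  -33.   -24.   -15.    -6.
    3.5   12.5   22.5   31.    40.5   50.    59.5   68.5   77.5   86.5
   95.5  105.   113.5  122.5  131.5  140.5  149.5  158.   167.   175.5]
phase mod 9 3.995071924783938 0.6674771986101999
```

```bash
python3 -m handwheel '[1,1.0,0,0,0,1,1.0,0,0,0,1,1.0,0,0,0,1,1.0,0,0,0,1,1.0,0,0,0,1,1.0,0,0,0,1,1,0,0,0,1,0,0,0,0,1,0,0,0,0,1,0,0,0,0]'; python3 - <<'E'
from h import *
s=robot.sense(); p=s['ee_pos'];Rt=R.from_euler('xyz',s['tool_rot']).as_matrix()
print(p, ((np.array([548,165.8,297])-p)@Rt).round(2))
for i in range(1): f=snap('top','t2.png')
b=cv2.cvtColor(f['color'],cv2.COLOR_RGB2BGR)
w=snap('wrist','w3.png')
E
```

```text
time: 4.35
ee_pos: [546.6, 165.6, 335.1]
tool_rot: [2.977, 1.57, 0.261]
contact_force: [-0.6, 0.6, 0.2]
grip_width: 1.003
[546.61583682 165.55195238 335.11939434] [38.12  0.34 -1.33]
```

View pics/w3.png

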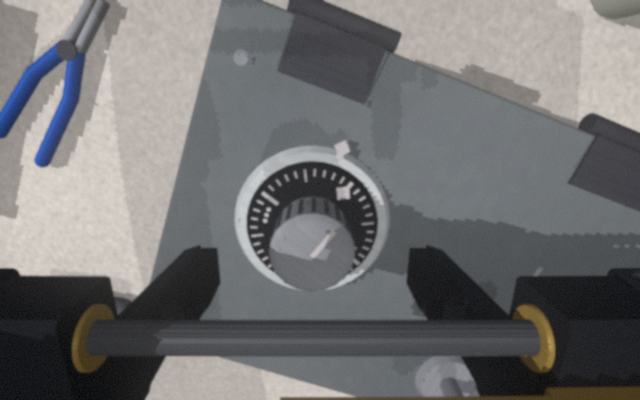

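```bash
python3 -m handwheel '[1,1,0,-0.03,0,1,1.0,0,-0.03,0,1,1.0,0,-0.04,0,1,0.7,0,0,0,0,0,0,0,0,0,0,0,0,0,0,0,0,0,0,0,0,0,0,0,0,0,0,0,0,0,0,0,0,0]'; python3 - <<'E'
from h import *
w=snap('wrist','w4.png'); s=robot.sense(); print(s['ee_pos'],s['contact_force'],s['ft_torque'],s['qpos'][6],s['grip_width'])
b=cv2.cvtColor(w['color'],cv2.COLOR_RGB2BGR)
cv2.imwrite('pics/w4z.png',cv2.resize(b[130:330,190:440],None,fx=3,fy=3,interpolation=cv2.INTER_CUBIC))
E
```

```text
time: 5.7
ee_pos: [547.2, 166.4, 297.9]
tool_rot: [-1.914, 1.57, 1.654]
contact_force: [-0.7, 1.8, 2.3]
grip_width: 0.472
[547.21724699 166.41707631 297.90449113] [-1.85318429  1.82434799  2.74948919] [ 0.37200421  0.21773463 -0.03149569] -1.6305798094248538 0.4673523810495308
```

View pics/w4z.png

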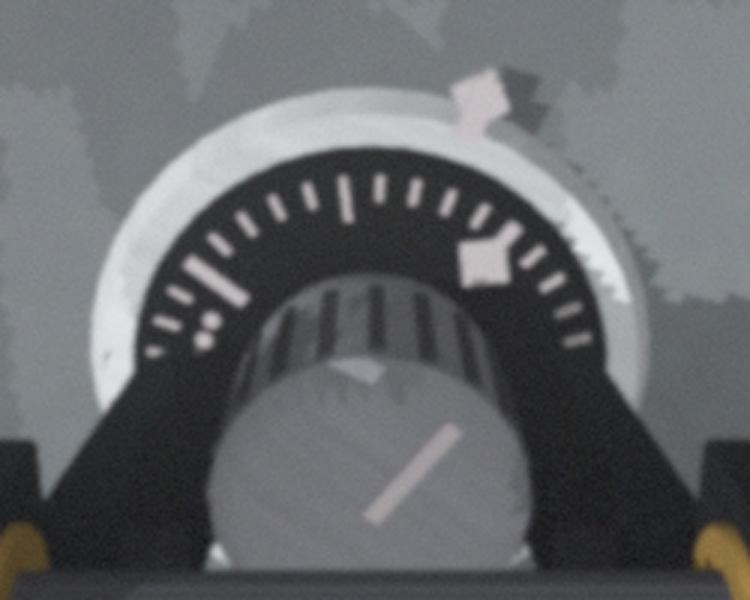

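```bash
cat > look.py <<'E'
from h import *
import sys
fn=sys.argv[1]; w=snap('wrist'); s=w['s']; b=cv2.cvtColor(w['color'],cv2.COLOR_RGB2BGR)
cv2.imwrite('pics/'+fn+'.png',cv2.resize(b[130:330,190:440],None,fx=3,fy=3,interpolation=cv2.INTER_CUBIC))
Rt=R.from_euler('xyz',s['tool_rot']).as_matrix(); print(s['time'],s['ee_pos'].round(1),'yaw',np.arctan2(Rt[1,1],Rt[0,1]).round(3),'F',s['contact_force'].round(1),'M',s['ft_torque'].round(2),'q',s['qpos'].round(2),s['grip_width'].round(3))
E
python3 look.py g0
python3 -m handwheel '[0,0,0,0,-0.13,0,0,0,0,-0.16,0,0,0,0,-0.16,0,0,0,0,-0.16,0,0,0,0,-0.16,0,0,0,0,-0.16,0,0,0,0,-0.16,0,0,0,0,-0.16,0,0,0,0,-0.1,0,0,0,0,-0.08]'; python3 look.py g1
```

```text
time: 7.05
ee_pos: [547.7, 166.1, 297.9]
tool_rot: [2.008, 1.569, 0.725]
contact_force: [-0.1, 2.3, 1.6]
grip_width: 0.468Traceback (most recent call last):
  File "look.py", line 5, in <module>
    Rt=R.from_euler('xyz',s['tool_rot']).as_matrix(); print(s['time'],s['ee_pos'].round(1),'yaw',np.arctan2(Rt[1,1],Rt[0,1]).round(3),'F',s['contact_force'].round(1),'M',s['ft_torque'].round(2),'q',s['qpos'].round(2),s['grip_width'].round(3))
                                                                                                                                                                                                                         ^^^^^^^^^^^^^^^^^^^^^
AttributeError: 'float' object has no attribute 'round'
Traceback (most recent call last):
  File "look.py", line 5, in <module>
    Rt=R.from_euler('xyz',s['tool_rot']).as_matrix(); print(s['time'],s['ee_pos'].round(1),'yaw',np.arctan2(Rt[1,1],Rt[0,1]).round(3),'F',s['contact_force'].round(1),'M',s['ft_torque'].round(2),'q',s['qpos'].round(2),s['grip_width'].round(3))
                                                                                                                                                                                                                         ^^^^^^^^^^^^^^^^^^^^^
AttributeError: 'float' object has no attribute 'round'
```

View pics/g1.png

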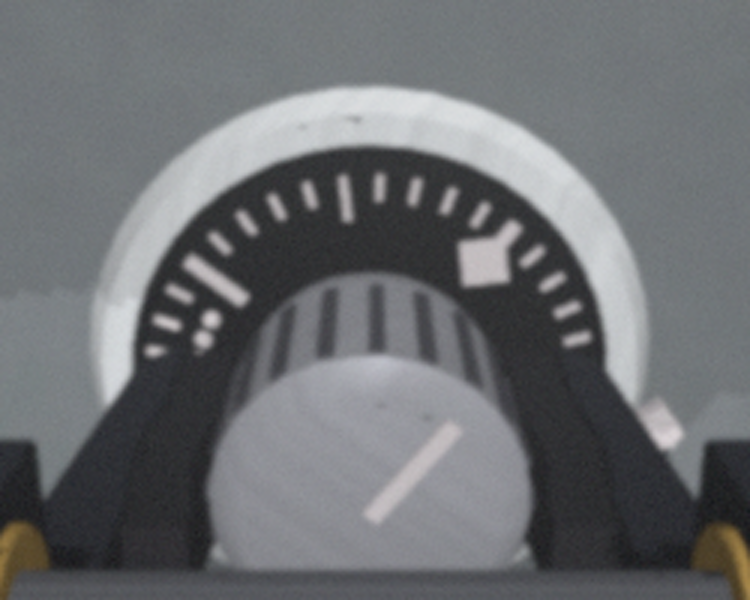

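```bash
sed -i "s/s\['grip_width'\].round(3)/round(s['grip_width'],3)/; \$a import pickle; pickle.dump(w,open('w.pkl','wb'))" look.py
python3 look.py g1b; cat > rd.py <<'E'
from h import *
import pickle,sys
w=pickle.load(open('w.pkl','rb'))
def q(p): return np.array(p,float)/3.+[190,130]-1/3.
ix=eval(sys.argv[1])
marks=q([[346,198],[380,188],[414,190],[449,201],[483,214],[510,232],[533,257],[551,282],[567,310],[578,340],[309,195],[277,208],[246,223],[217,243]]); nums=[35,36,37,38,39,40,41,42,43,44,34,33,32,31]
P=onz(w,marks,127)[:,:2]; A=np.c_[2*P,np.ones(len(P))]; x=np.linalg.lstsq(A,(P**2).sum(1),rcond=None)[0]; c=x[:2]
print('centre',c.round(1),'r',np.sqrt(x[2]+c@c).round(1))
a=np.unwrap(np.arctan2(*(P-c).T[::-1])[np.argsort(nums)]); n=np.sort(nums)
pf=np.polyfit(n,a,1); print('slope',pf[0],'(-.1571)', 'zero angle',np.degrees(np.polyval(pf,40)))
zero=np.mean(a+0.15708*(n-40))
for z in (117,122,125):
    I=onz(w,q([ix]),z)[0,:2]; ai=np.arctan2(*(I-c)[::-1]); rr=(ai-zero+np.pi)%(2*np.pi)-np.pi; print(z,'index ang',np.degrees(ai).round(2),'dist',np.linalg.norm(I-c).round(1),'reading',rr.round(3))
r0=(0.08-zero+np.pi)%(2*np.pi)-np.pi; print('reading by safe yaw .08:',r0.round(3))
E
python3 rd.py '[660,423]'
```

```text
7.1 [547.7 166.1 297.9] yaw 0.29 F [-0.4  0.7  2. ] M [ 0.23 -0.1   0.05] q [-0.1   0.8  -0.48  1.81  0.57  0.67 -0.62] 0.469
centre [548.6 165.5] r 33.9
slope -0.15713874401244426 (-.1571) zero angle 68.22157124043345
117 index ang 4.11 dist 51.2 reading -1.119
122 index ang 6.84 dist 49.2 reading -1.072
125 index ang 8.59 dist 48.0 reading -1.041
reading by safe yaw .08: -1.111
```

```bash
ls pics
```

```text
g0.png
g1.png
g1b.png
grip.png
scene0.png
scz.png
t1.png
t2.png
top0.png
topz.png
w1.png
w2.png
w2z.png
w3.png
w4.png
w4z.png
wrist0.png
```

```bash
python3 -m handwheel '[0,0,0,0,0,0,0,0,0,0,0,0,0,0,0,0,0,0,0,0.17,0,0,0,0,0.18,0,0,0,0,0.18,0,0,0,0,0.18,0,0,0,0,0.18,0,0,0,0,0.18,0,0,0,0,0.18]'
python3 -m handwheel '[0,0,0,0,0,0,0,0,0,0,0,0,0,0,0,0,0,0,0,-0.11,0,0,0,0,-0.12,0,0,0,0,-0.11,0,0,0,0,-0.11,0,0,0,0,-0.12,0,0,0,0,-0.11,0,0,0,0,-0.11]'
python3 look.py g3
```

```text
time: 8.4
ee_pos: [547.2, 166.3, 297.9]
tool_rot: [-2.323, 1.57, 1.419]
contact_force: [-0.5, 2.4, 2.1]
grip_width: 0.466
time: 9.65
ee_pos: [547.5, 166.0, 297.9]
tool_rot: [2.654, 1.57, 0.913]
contact_force: [0.0, 3.8, 3.0]
grip_width: 0.473
9.65 [547.5 166.  297.9] yaw -0.17 F [0.  3.8 3. ] M [ 0.58 -0.   -0.05] q [-0.16  0.79 -0.36  1.82  0.45  0.62 -0.97] 0.473
```

View pics/g3.png

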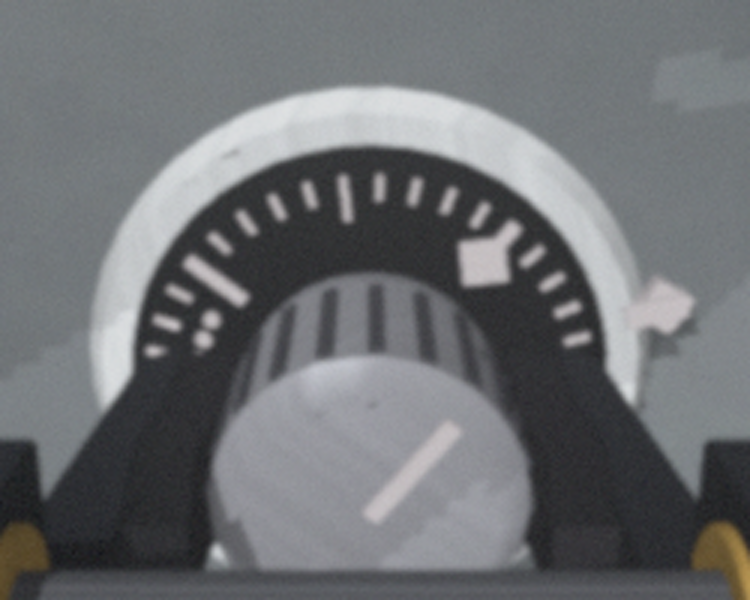

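```bash
python3 rd.py '[672,304]'
```

```text
centre [548.4 165.4] r 33.9
slope -0.15716207474369134 (-.1571) zero angle 41.87528796521433
117 index ang 2.67 dist 51.3 reading -0.684
122 index ang 5.34 dist 50.3 reading -0.638
125 index ang 7.0 dist 49.7 reading -0.609
reading by safe yaw .08: -0.651
```

```bash
python3 -m handwheel '[0,0,0,0,0,0,0,0,0,0,0,0,0,0,0,1,0,0,0,0,1,0,0,0,0,1,0,0,0,0,1,0,0,0,0,1,-2.4,0,0,0,1,-2.4,0,0,0,1,-2.4,0,0,0]'
python3 - <<'E'
from h import *
s=robot.sense(); p=s['ee_pos'];Rt=R.from_euler('xyz',s['tool_rot']).as_matrix()
print(p, np.arctan2(Rt[1,1],Rt[0,1]),((np.array([480,29.8,p[2]])-p)@Rt).round(2))
E
```

```text
time: 10.95
ee_pos: [547.2, 165.7, 370.3]
tool_rot: [-0.672, 1.57, -2.418]
contact_force: [-0.9, 0.5, -0.3]
grip_width: 0.999
[547.23688863 165.71576083 370.30489691] -0.17509989911525325 [ 9.0000e-02 -4.2530e+01  1.4555e+02]
```

```bash
python3 -m handwheel '[1,0,-1.05,3.6,0,1,0,-1.05,3.6,0,1,0,-1.05,3.7,0,1,0,-1.1,3.65,0,1,0,0,0,-0.18,1,0,0,0,-0.18,1,0,0,0,-0.18,1,0,0,0,-0.18,1,0,0,0,-0.18,1,0,0,0,-0.18]'
python3 -m handwheel '[1,0,0,0,-0.14,1,0,0,0,-0.14,1,0,0,0,-0.14,1,0,0,0,0,1,0,0,0,0,1,0,0,0,0,1,0,0,0,0,1,0,0,0,0,1,0,0,0,0,1,0,0,0,0]'
python3 dial.py w5
```

```text
time: 12.2
ee_pos: [480.1, 29.8, 369.7]
tool_rot: [-0.857, 1.57, -1.517]
contact_force: [0.0, 0.3, -0.3]
grip_width: 1.003
time: 13.45
ee_pos: [480.2, 30.0, 369.7]
tool_rot: [-0.716, 1.571, -0.962]
contact_force: [0.4, 0.5, -0.4]
grip_width: 1.0
13.55 0.388 [480.2  30.  369.7] vel 0.001
yaw y 75.91 tilt [ 1.e-04 -1.e-04 -1.e+00]
```

View pics/w5.png

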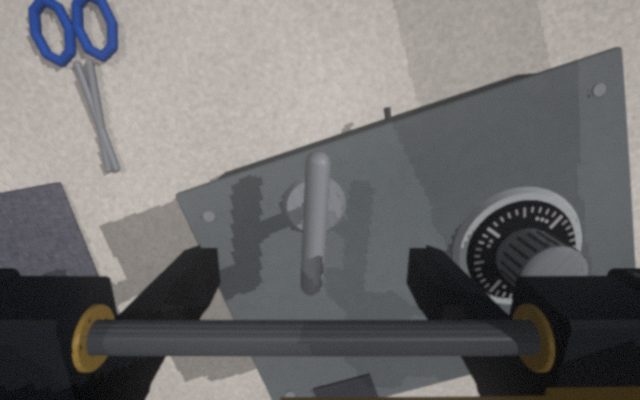

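```bash
python3 - <<'E'
from h import *
import pickle; w=pickle.load(open('w.pkl','rb')); s=w['s']
Rt=R.from_euler('xyz',s['tool_rot']).as_matrix()
P=onz(w,[[318,153],[312,293]],163); print(P.round(1),P.mean(0),np.linalg.norm(P[0]-P[1]),np.degrees(np.arctan2(*(P[1]-P[0])[[1,0]])))
print('tool', ((P-s['ee_pos'])@Rt).round(1))
E
```

```text
[[437.2  42.9 163. ]
 [520.   18.8 163. ]] [478.56936106  30.87513334 163.        ] 86.26503688374821 -16.22808533338361
tool [[206.7   2.1 -44.9]
 [206.7  -1.1  41.3]]
```

```bash
python3 -m handwheel '[1,1.2,0,-0.15,0.04,1,1.2,0,0,0,1,1.2,0,0,0,1,1.2,0,0,0,1,1.4,0,0,0,0,0,0,0,0,0,0,0,0,0,0,0,0,0,0,0,0,0,0,0,0,0,0,0,0]'
python3 -m handwheel '[0,0,0,0,0,0,0,0,0,0,0,0,0,0,0,0,0,0,0,0,0,0,0,0,0.06,0,0,0,0,0.06,0,0,0,0,0.06,0,0,0,0,0.06,0,0,0,0,0.06,0,0,0,0,0]'
python3 look.py h1
```

```text
time: 14.85
ee_pos: [478.8, 30.3, 307.9]
tool_rot: [0.172, 1.57, -0.114]
contact_force: [-0.5, -0.0, 0.5]
grip_width: 0.456
time: 16.1
ee_pos: [478.9, 30.9, 307.7]
tool_rot: [1.578, 1.57, 0.994]
contact_force: [1.7, 3.0, -2.7]
grip_width: 0.144
16.1 [478.9  30.9 307.7] yaw 0.986 F [ 1.7  3.  -2.7] M [ 0.53 -0.28  0.05] q [ 0.25  0.74 -0.67  2.07  0.83  0.61 -0.02] 0.144
```

View pics/h1.png

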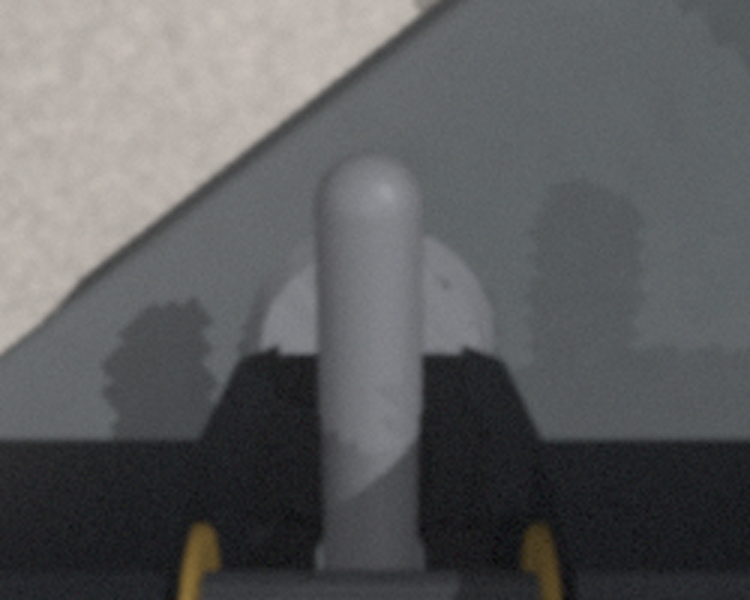

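```bash
python3 -m handwheel '[0,0,0,0,0.13,0,0,0,0,0.15,0,0,0,0,0.15,0,0,0,0,0.15,0,0,0,0,0.15,0,0,0,0,0.1,0,0,0,0,0.06,0,0,0,0,0.04,0,0,0,0,0,0,0,0,0,0]'
python3 look.py h2
```

```text
time: 17.4
ee_pos: [478.8, 30.8, 307.7]
tool_rot: [2.628, 1.57, 1.114]
contact_force: [1.4, 3.6, -2.7]
grip_width: 0.141
17.4 [478.8  30.8 307.7] yaw 0.057 F [ 1.4  3.6 -2.7] M [ 0.79 -0.31  0.16] q [ 0.1   0.69 -0.42  2.08  0.59  0.48 -0.71] 0.141
```

View pics/h2.png

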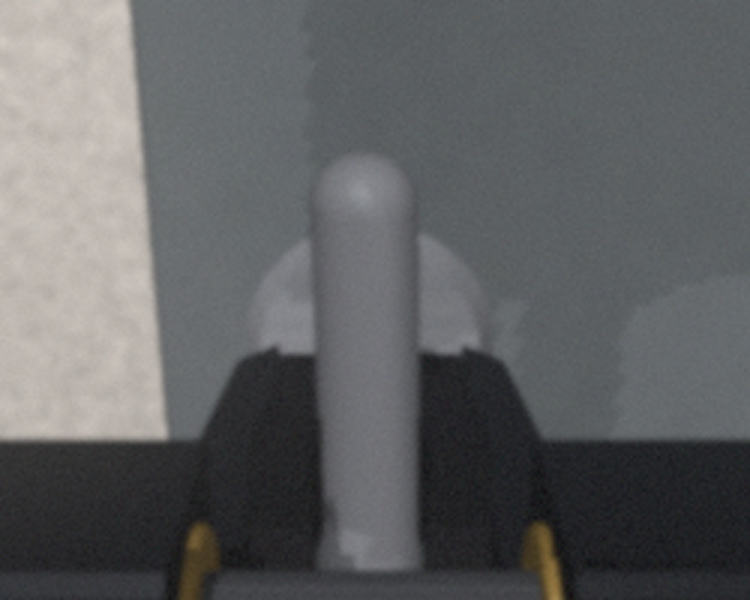

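```bash
python3 -m handwheel '[0.45,0,0,0,0,0.45,0,0,0,0,0.45,0,0,0,-0.02,0.45,-0.2,0,1.3,0,0.45,-0.2,0,1.4,0,0,0,0,0,0,0,0,0,0,0,0,0,0,0,0,0,0,0,0,0,0,0,0,0,0]'
python3 look.py h3
python3 - <<'E'
import numpy as np
th=np.arange(0,1.551,0.05); a=.2552+th; x=-190.2*np.cos(a)/10; z=190.2*np.sin(a)/10
px=np.round(x-x[0],2); pz=np.round(z-z[0],2)
for i in range(1,len(th)): print(round(th[i],2), 'tx',round(-(pz[i]-pz[i-1]),2),'ty',round(px[i]-px[i-1],2))
E
```

```text
time: 18.7
ee_pos: [480.9, 3.8, 311.7]
tool_rot: [2.05, 1.57, 0.555]
contact_force: [0.8, -0.2, -0.9]
grip_width: 0.148
18.7 [480.9   3.8 311.7] yaw 0.076 F [ 0.8 -0.2 -0.9] M [ 0.03 -0.27 -0.01] q [ 0.17  0.69 -0.44  2.07  0.6   0.5  -0.64] 0.148
0.05 tx -0.91 ty 0.26
0.1 tx -0.9 ty 0.31
0.15 tx -0.89 ty 0.35
0.2 tx -0.86 ty 0.4
0.25 tx -0.84 ty 0.44
0.3 tx -0.82 ty 0.48
0.35 tx -0.8 ty 0.52
0.4 tx -0.77 ty 0.56
0.45 tx -0.74 ty 0.6
0.5 tx -0.71 ty 0.63
0.55 tx -0.67 ty 0.67
0.6 tx -0.64 ty 0.71
0.65 tx -0.61 ty 0.73
0.7 tx -0.57 ty 0.76
0.75 tx -0.53 ty 0.79
0.8 tx -0.49 ty 0.82
0.85 tx -0.44 ty 0.83
0.9 tx -0.41 ty 0.86
0.95 tx -0.36 ty 0.88
1.0 tx -0.32 ty 0.9
1.05 tx -0.27 ty 0.91
1.1 tx -0.23 ty 0.93
1.15 tx -0.18 ty 0.93
1.2 tx -0.13 ty 0.94
1.25 tx -0.09 ty 0.95
1.3 tx -0.04 ty 0.95
1.35 tx 0.01 ty 0.95
1.4 tx 0.06 ty 0.95
1.45 tx 0.1 ty 0.94
1.5 tx 0.15 ty 0.94
1.55 tx 0.2 ty 0.93
```

View pics/h3.png

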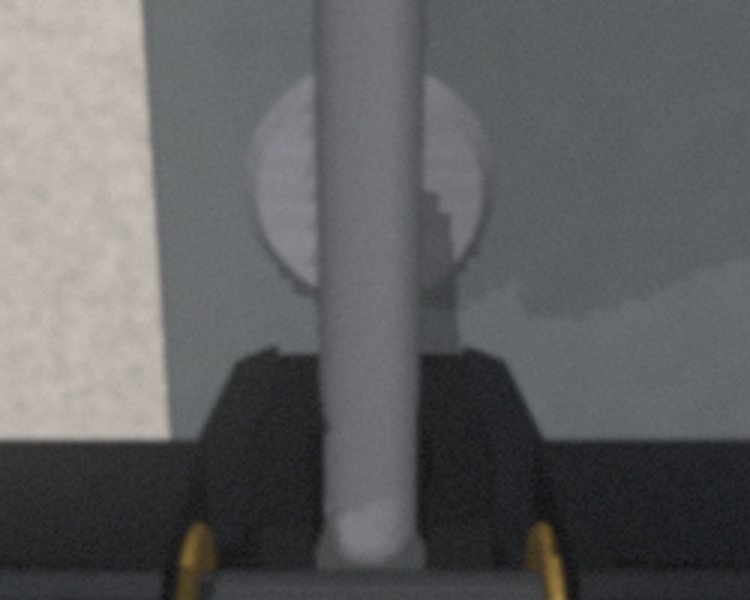

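Gripped on the right arm, with the bar between the pads. Lifting now.

```bash
python3 -m handwheel '[0,-0.91,0.26,0,0,0,-0.9,0.31,0,0,0,-0.89,0.35,0,0,0,-0.86,0.4,0,0,0,-0.84,0.44,0,0,0,-0.82,0.48,0,0,0,-0.8,0.52,0,0,0,-0.77,0.56,0,0,0,-0.74,0.6,0,0,0,-0.71,0.63,0,0]'
python3 - <<'E'
from h import *
f=snap('scene'); b=cv2.cvtColor(f['color'],cv2.COLOR_RGB2BGR)
cv2.imwrite('pics/s1.png',cv2.resize(b[60:300,250:490],None,fx=2.5,fy=2.5,interpolation=cv2.INTER_CUBIC)); s=robot.sense();print(s['ee_pos'],s['contact_force'],s['ft_torque'],s['grip_width'])
E
```

```text
time: 20.0
ee_pos: [524.4, 7.1, 393.9]
tool_rot: [-1.507, 1.564, -3.002]
contact_force: [-5.5, 4.1, -13.0]
grip_width: 0.144
[525.1059694    7.19893304 394.85476801] [-5.86264581  4.51955143 -6.28399368] [ 0.77095608  1.3238549  -0.06408809] 0.14779158496188022
```

View pics/s1.png

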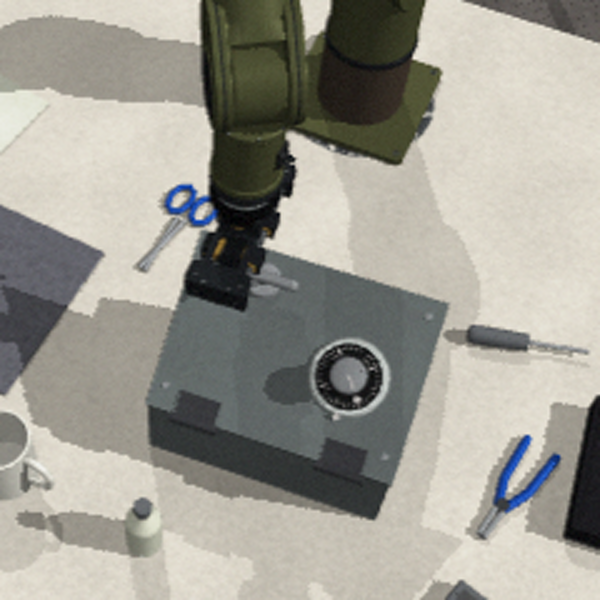

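```bash
python3 -m handwheel '[0,-0.67,0.67,0,0,0,-0.64,0.71,0,0,0,-0.61,0.73,0,0,0,-0.57,0.76,0,0,0,-0.53,0.79,0,0,0,-0.49,0.82,0,0,0,-0.44,0.83,0,0,0,-0.41,0.86,0,0,0,-0.36,0.88,0,0,0,-0.32,0.9,0,0]'
python3 - <<'E'
from h import *
f=snap('scene'); b=cv2.cvtColor(f['color'],cv2.COLOR_RGB2BGR)
cv2.imwrite('pics/s2.png',cv2.resize(b[60:300,250:490],None,fx=2.5,fy=2.5,interpolation=cv2.INTER_CUBIC)); s=robot.sense();print(s['ee_pos'],s['contact_force'],s['ft_torque'],s['grip_width'])
E
```

```text
time: 21.3
ee_pos: [602.0, 13.1, 446.4]
tool_rot: [-1.354, 1.56, -2.848]
contact_force: [-15.2, 0.2, 9.3]
grip_width: 0.144
[603.44009247  13.11479463 446.9428057 ] [-11.52180037   1.29196414   7.77409675] [0.27446726 2.8007994  0.24655544] 0.14487656358868878
```

View pics/s2.png

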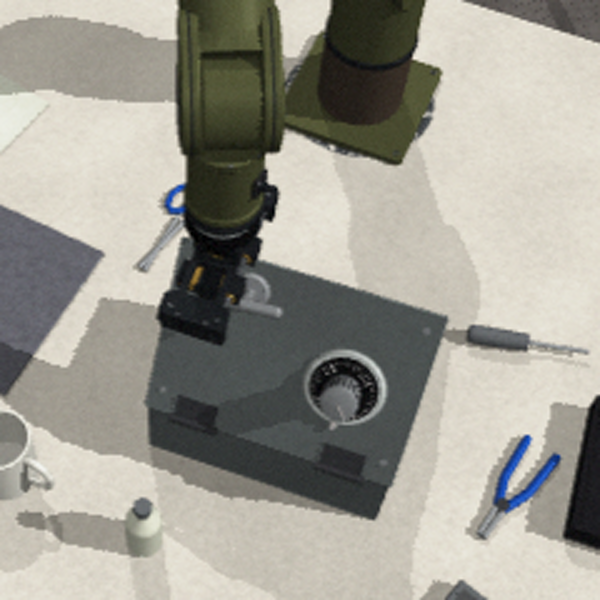

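```bash
python3 -m handwheel '[0,-0.27,0.91,0,0,0,-0.23,0.93,0,0,0,-0.18,0.93,0,0,0,-0.13,0.94,0,0,0,-0.09,0.95,0,0,0,-0.04,0.95,0,0,0,0.01,0.95,0,0,0,0.06,0.95,0,0,0,0.1,0.94,0,0,0,0.12,0.8,0,0]'
python3 - <<'E'
from h import *
f=snap('scene'); b=cv2.cvtColor(f['color'],cv2.COLOR_RGB2BGR)
cv2.imwrite('pics/s3.png',cv2.resize(b[60:300,250:490],None,fx=2.5,fy=2.5,interpolation=cv2.INTER_CUBIC)); s=robot.sense();print(s['ee_pos'],s['contact_force'],s['ft_torque'],s['grip_width'])
import pickle; pickle.dump(f,open('f.pkl','wb'))
E
```

```text
time: 22.6
ee_pos: [696.6, 19.4, 454.1]
tool_rot: [-1.009, 1.568, -2.505]
contact_force: [-6.7, 0.8, 4.4]
grip_width: 0.147
[697.48298245  19.44300779 453.79563476] [-5.02501199  0.04984157  6.00976635] [0.02198049 1.28395385 0.04762707] 0.14733184498104107
```

View pics/s3.png

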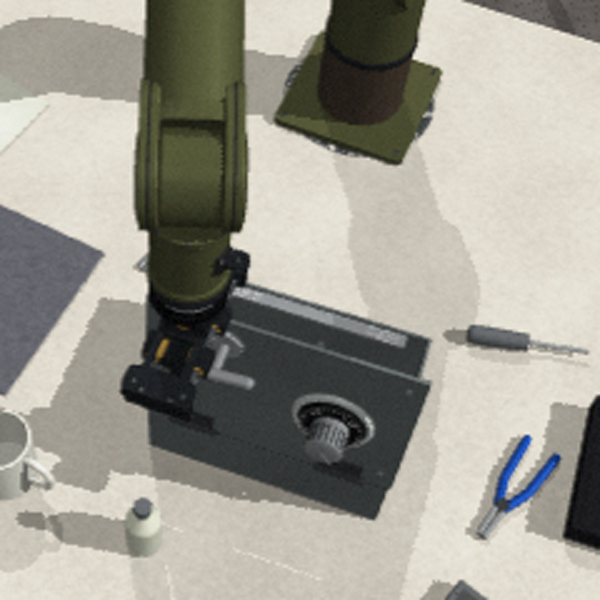

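```bash
python3 -m handwheel '[0,0.1,0.6,0,0,0,0.12,0.6,0,0,0,0,0,0,0,0.35,0,0,0,0,0.35,0,0,0,0,0.35,0,0,0,0,0.35,-1,0,0,0,0.35,-2,0,0,0,0.35,-3,0,0,0,0.35,-3,0,0,0]'
python3 - <<'E'
from h import *
f=snap('scene'); b=cv2.cvtColor(f['color'],cv2.COLOR_RGB2BGR)
cv2.imwrite('pics/s4.png',cv2.resize(b[60:300,250:490],None,fx=2.5,fy=2.5,interpolation=cv2.INTER_CUBIC)); s=robot.sense();print(s['ee_pos'],s['contact_force'],s['ft_torque'],s['grip_width'],s['qpos'].round(2))
g=snap('top'); b=cv2.cvtColor(g['color'],cv2.COLOR_RGB2BGR)
cv2.imwrite('pics/t4.png',cv2.resize(b[145:265,190:350],None,fx=5,fy=5,interpolation=cv2.INTER_CUBIC))
import pickle; pickle.dump((f,g),open('f.pkl','wb'))
E
```

```text
time: 23.9
ee_pos: [709.6, 20.6, 540.4]
tool_rot: [1.755, 1.57, 0.259]
contact_force: [-0.0, 0.1, -0.1]
grip_width: 0.35
[709.96061836  21.03229581 545.22751273] [ 0.53002529 -0.13458747  2.58823668] [ 0.02228262 -0.13216624 -0.0133414 ] 0.3488317018233787 [ 0.14  0.75 -0.57  1.03  0.38  1.44 -0.27]
```

View pics/s4.png

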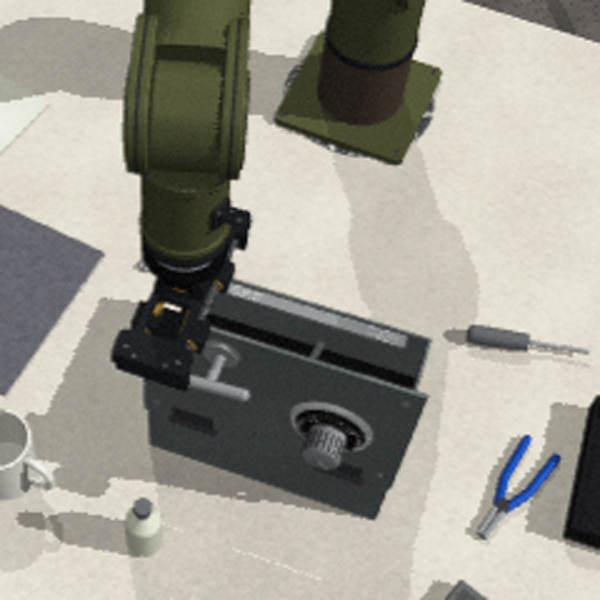

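View pics/t4.png

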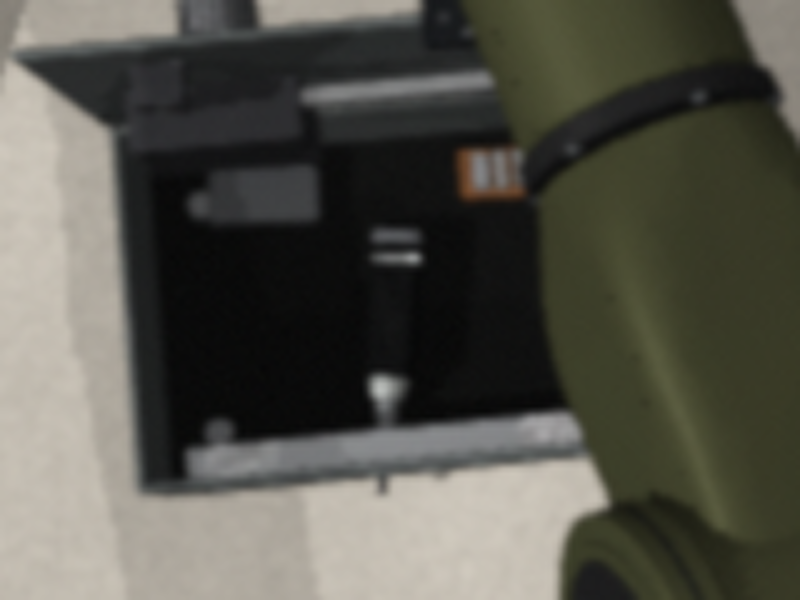

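```bash
python3 - <<'E'
from h import *
import pickle; f,g=pickle.load(open('f.pkl','rb'))
def q(p): return np.array(p)/5.+[190,145]-0.4
P=onz(g,q([[397,228],[388,376],[385,425]]),40); print(P.round(1))
print('angle',np.degrees(np.arctan2(*(P[1]-P[0])[[1,0]])), np.linalg.norm(P[1]-P[0]))
print('lock case edge',onz(g,q([[130,150],[305,140]]),171).round(1),onz(g,q([[130,150],[305,140]]),230).round(1))
s=robot.sense();print(s['ee_pos'])
E
```

```text
[[593.8  95.4  40. ]
 [504.5 101.6  40. ]
 [475.2 103.6  40. ]]
angle 176.0452804875557 89.57937913454406
lock case edge [[623.2 230.8 171. ]
 [627.  134.8 171. ]] [[613.6 219.5 230. ]
 [617.3 127.7 230. ]]
[709.98696964  21.15317421 543.56704716]
```

```bash
python3 -m handwheel '[0.35,0,-3.33,-1.82,0,0.35,0,-3.33,-1.82,0,0.35,0,-3.33,-1.82,0,0.35,0,-3.33,-1.82,0,0.35,0,-3.34,-1.83,0,1,0,0,0,-0.178,1,0,0,0,-0.178,1,0,0,0,-0.178,1,0,0,0,-0.178,1,0,0,0,-0.178]'
python3 -m handwheel '[1,0,0,0,-0.178,1,0,0,0,-0.178,1,0,0,0,-0.178,1,3,0,0,0,1,3,0,0,0,1,3,0,0,0,1,3,0,0,0,1,3,0,0,0,1,3,0,0,0,1,2,0,0,0]'
python3 dial.py w6
```

```text
time: 25.25
ee_pos: [536.5, 98.9, 538.4]
tool_rot: [-1.858, 1.57, -2.458]
contact_force: [-0.4, 0.7, -0.1]
grip_width: 0.893
time: 26.5
ee_pos: [536.3, 98.7, 337.2]
tool_rot: [-2.74, 1.569, -2.811]
contact_force: [0.2, -0.1, 0.2]
grip_width: 1.001
26.6 0.465 [536.1  98.5 336.9] vel 0.038
yaw y 85.9 tilt [-0.0036 -0.0014 -1.    ]
```

View pics/w6.png

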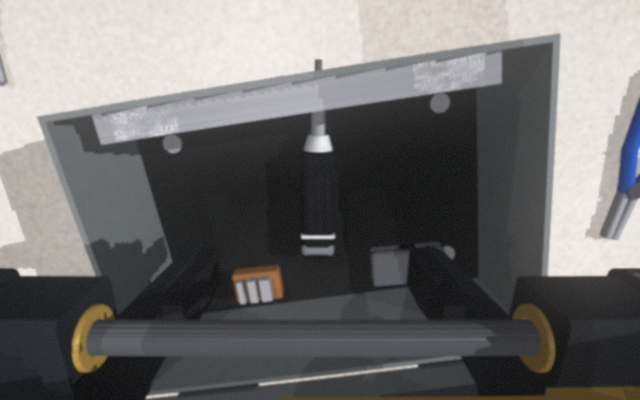

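```bash
python3 - <<'E'
from h import *
import pickle; w=pickle.load(open('w.pkl','rb')); s=w['s']
Rt=R.from_euler('xyz',s['tool_rot']).as_matrix()
for z,p in [(40,[[318,151],[318,254],[302,200],[336,200]]),(32,[[371,265],[408,265],[371,250]]),(36,[[233,270],[283,290]])]:
    P=onz(w,p,z); print(P.round(1).tolist(),'tool',((P-s['ee_pos'])@Rt).round(1)[:,1:].tolist())
print(robot.sense()['ee_pos'])
E
```

```text
[[504.1, 103.7, 40.0], [594.2, 97.7, 40.0], [544.0, 87.7, 40.0], [546.0, 115.9, 40.0]] tool [[3.3, -31.2], [3.8, 59.0], [-9.8, 9.7], [18.5, 9.6]]
[[612.4, 144.8, 32.0], [614.8, 178.4, 32.0], [597.5, 145.1, 32.0]] tool [[52.1, 73.9], [85.8, 73.9], [51.3, 58.9]]
[[606.6, 20.2, 36.0], [630.1, 63.1, 36.0]] tool [[-72.6, 77.0], [-28.1, 97.4]]
[536.51995483  98.96072304 338.26132535]
```

```bash
python3 -m handwheel '[1,1.8,0.2,0.15,0,1,1.8,0.18,0.15,0,1,1.8,0,0,0,1,1.8,0,0,0,1,1.8,0,0,0,1,1.8,0,0,0,1,1.8,0,0,0,1,0.9,0,0,0,1,0.8,0,0,0,1,0.7,0,0,0]'
python3 look.py d1
```

```text
time: 27.9
ee_pos: [540.1, 102.7, 188.6]
tool_rot: [0.386, 1.57, 0.314]
contact_force: [-0.2, 0.3, 0.1]
grip_width: 0.998
27.9 [540.1 102.7 188.6] yaw 1.499 F [-0.2  0.3  0.1] M [-0.   -0.15  0.04] q [ 0.1   1.02 -0.64  1.91  1.08  0.62  0.23] 0.998
```

View pics/d1.png

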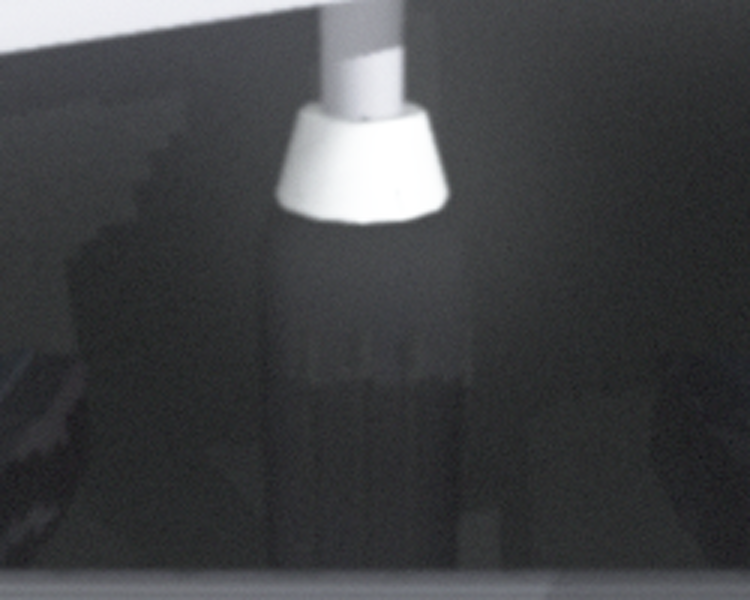

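```bash
python3 - <<'E'
from h import *
import pickle; w=pickle.load(open('w.pkl','rb'))
for v in range(0,200,8): pass
w2=snap('wrist'); b=cv2.cvtColor(w2['color'],cv2.COLOR_RGB2BGR); cv2.imwrite('pics/d2.png',b)
T=bydepth(w2,[[313,v] for v in range(20,330,20)]); print(T.round(0).tolist())
g=snap('top'); P=bydepth(g,[[190+x/5-.4,145+y/5-.4] for x,y in [(397,233),(395,260),(390,330),(388,385),(386,410),(385,425),(383,450),(381,478),(381,487),(360,487)]]); print(P.round(0).tolist())
b=cv2.cvtColor(g['color'],cv2.COLOR_RGB2BGR); cv2.imwrite('pics/t5.png',cv2.resize(b[145:265,190:350],None,fx=5,fy=5,interpolation=cv2.INTER_CUBIC))
E
```

```text
[[452.0, 108.0, 107.0], [455.0, 108.0, 106.0], [458.0, 108.0, 105.0], [461.0, 107.0, 107.0], [464.0, 107.0, 106.0], [468.0, 107.0, 107.0], [481.0, 106.0, 34.0], [489.0, 105.0, 33.0], [496.0, 105.0, 38.0], [503.0, 104.0, 38.0], [510.0, 104.0, 42.0], [518.0, 103.0, 43.0], [527.0, 103.0, 42.0], [536.0, 102.0, 42.0], [546.0, 101.0, 42.0], [515.0, 103.0, 97.0]]
[[536.0, 59.0, 477.0], [523.0, 60.0, 484.0], [496.0, 64.0, 461.0], [499.0, 102.0, 36.0], [485.0, 104.0, 30.0], [475.0, 104.0, 35.0], [458.0, 99.0, 108.0], [444.0, 107.0, 28.0], [438.0, 107.0, 36.0], [439.0, 122.0, 2.0]]
```

View pics/d2.png

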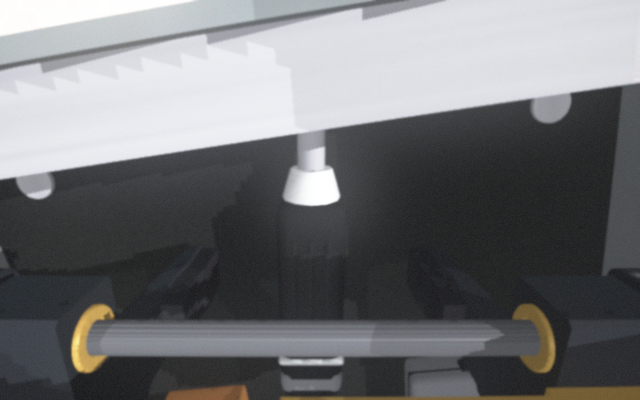

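View pics/w6z.png

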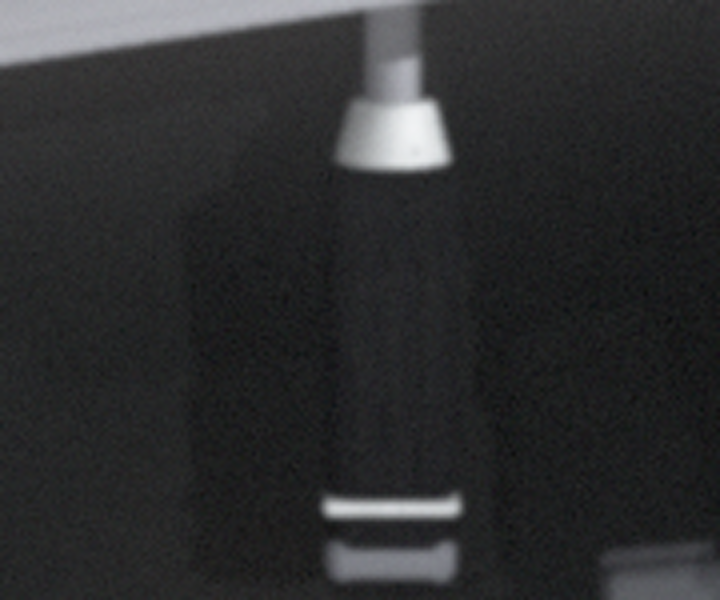

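```bash
python3 -m handwheel '[1,0,0,-1,0,1,0,0,-1,0,1,0.2,0,0,0,1,0.25,0,0,0,0,0,0,0,0,0,0,0,0,0,0,0,0,0,0,0,0,0,0,0,0,0,0,0,0,0,0,0,0,0]'
python3 look.py d3
```

```text
time: 29.3
ee_pos: [520.0, 104.0, 184.3]
tool_rot: [-0.572, 1.571, -0.644]
contact_force: [0.1, -0.3, -0.3]
grip_width: 0.339
29.3 [520.  104.  184.3] yaw 1.499 F [ 0.1 -0.3 -0.3] M [ 0.08 -0.1  -0.09] q [ 0.07  1.01 -0.61  1.97  1.14  0.57  0.14] 0.339
```

View pics/d3.png

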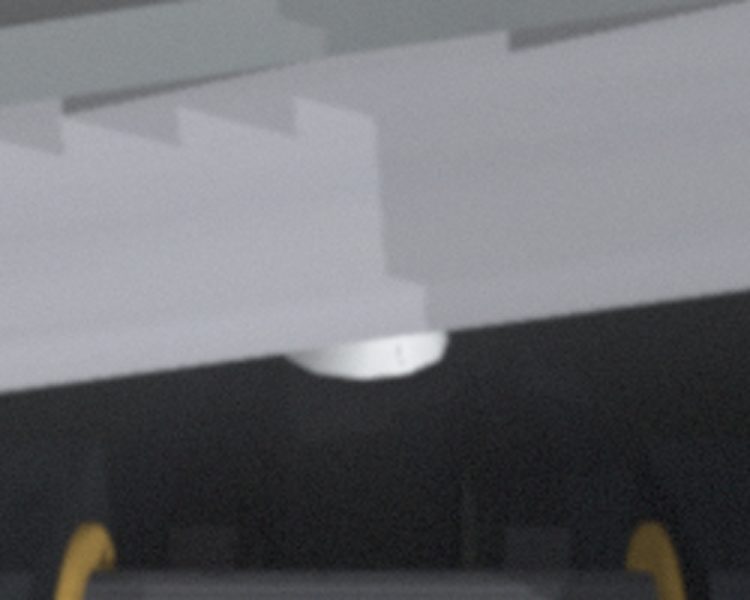

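```bash
python3 -m handwheel '[0,0,0,0,0,0,-0.1,0,0,0,0,0,0,0.4,0,0,0,0,0.6,0,0,0,0,0.6,0,0,0,0,0.6,0,0,0,0,0.6,0,0,0,0,0.6,0,0,0,0,0.6,0,0,0,0,0.6,0]'
python3 look.py d4; cp /dev/null /dev/null; python3 - <<'E'
from h import *
w=snap('wrist','d5.png')
E
```

```text
time: 30.6
ee_pos: [566.2, 100.6, 185.3]
tool_rot: [-1.972, 1.571, -2.044]
contact_force: [-0.2, -0.4, -1.9]
grip_width: 0.314
30.6 [566.2 100.6 185.3] yaw 1.499 F [-0.2 -0.4 -1.9] M [ 0.05 -0.08 -0.07] q [ 0.12  1.04 -0.66  1.83  1.04  0.66  0.31] 0.314cp: '/dev/null' and '/dev/null' are the same file
```

View pics/d5.png

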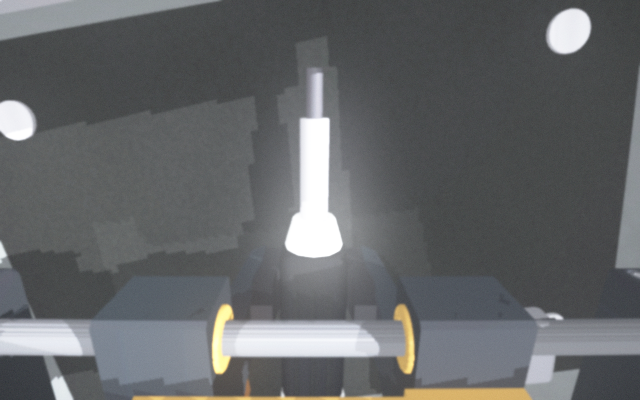

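```bash
python3 - <<'E'
from h import *
w=snap('wrist'); s=w['s']; print(s['ee_pos'])
print('tip',onz(w,[[316,67]],29).round(1),'ledge',onz(w,[[220,0],[0,40]],107).round(1), bydepth(w,[[100,10],[316,75],[316,60],[540,320],[316,390]]).round(1).tolist())
g=snap('top'); b=cv2.cvtColor(g['color'],cv2.COLOR_RGB2BGR); cv2.imwrite('pics/t6.png',cv2.resize(b[145:265,190:350],None,fx=5,fy=5,interpolation=cv2.INTER_CUBIC))
E
```

```text
[566.58854293 100.57506127 185.31805126]
tip [[481.6 107.1  29. ]] ledge [[475.9  92.4 107. ]
 [478.6  57.4 107. ]] [[457.2, 32.8, 29.7], [484.5, 106.9, 32.2], [478.1, 107.5, 14.1], [545.5, 155.6, 95.4], [616.6, 97.6, 43.2]]
```

View pics/t6.png

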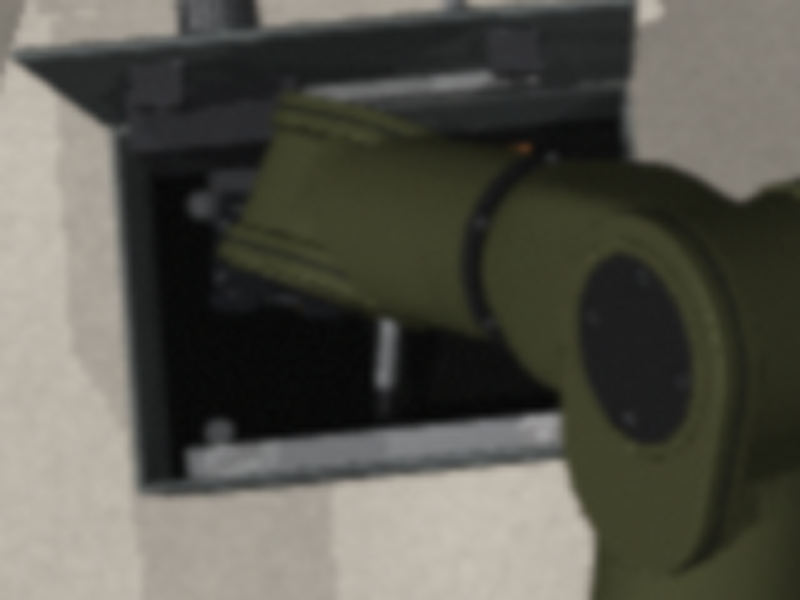

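```bash
python3 -m handwheel '[0,-0.5,0,0,0,0,-1,0,0,0,0,-1.2,0,0,0,0,-1.2,0,0,0,0,-1.2,0,0,0,0,-1.2,0,0,0,0,-1.2,0,0,0,0,-1.2,0,0,0,0,-1.2,0,0,0,0,-1.2,0,0,0]'
python3 look.py e1; python3 - <<'E'
from h import *
w=snap('wrist','e2.png')
f=snap('scene'); b=cv2.cvtColor(f['color'],cv2.COLOR_RGB2BGR)
cv2.imwrite('pics/s5.png',cv2.resize(b[60:300,200:490],None,fx=2.5,fy=2.5,interpolation=cv2.INTER_CUBIC))
E
```

```text
time: 32.05
ee_pos: [565.8, 100.7, 297.1]
tool_rot: [-0.814, 1.571, -0.885]
contact_force: [-0.1, 0.7, -1.2]
grip_width: 0.315
32.05 [565.8 100.7 297.1] yaw 1.499 F [-0.1  0.7 -1.2] M [ 0.07 -0.13  0.05] q [ 0.19  0.89 -0.8   1.8   0.85  0.84  0.46] 0.315
```

View pics/e2.png

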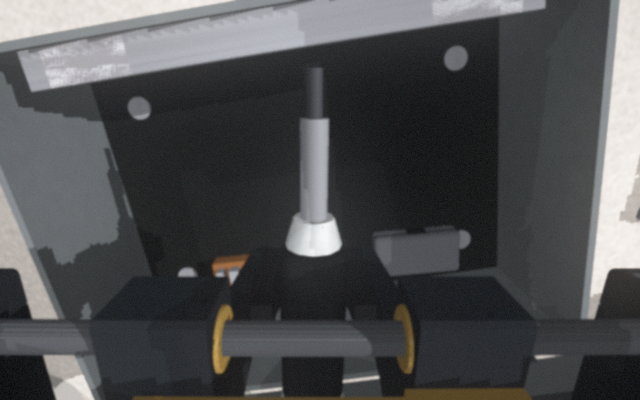

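View pics/s5.png

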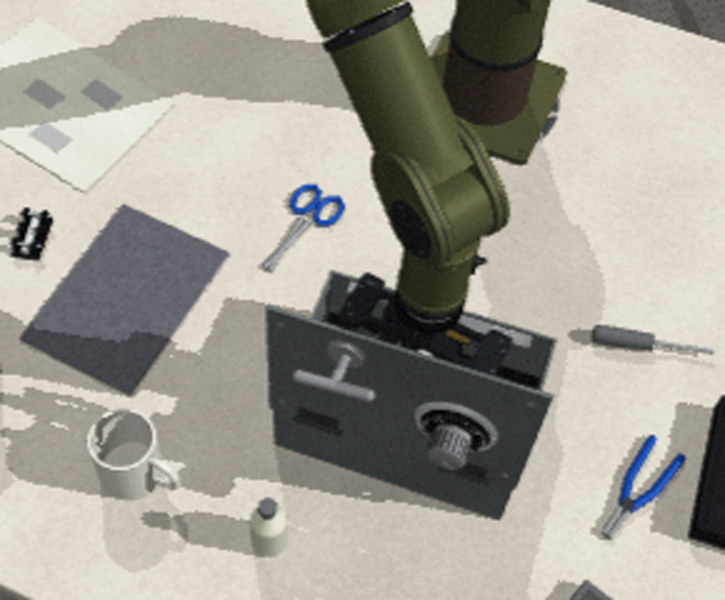

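```bash
python3 -m handwheel '[0,-0.4,-2,0,0,0,-0.4,-4,0,0,0,-0.4,-5,0,0,0,-0.4,-5,0,0,0,-0.4,-5,0,0,0,0,-5,0,0,0,0,-5,0,0,0,0,-5,0,0,0,0,-4.5,0,0,0,0,-2.6,0.5,0]'
python3 -m handwheel '[0,1,0,0.5,0,0,1.5,0,0.5,0,0,1.5,0,0.23,0,0,1.5,0,0,0,0,1.5,0,0,0,0,1.5,0,0,0,0,1,0,0,0,0,0.8,0,0,0,0,0.7,0,0,0,0,0.5,0,0,0]'
python3 look.py m1; python3 - <<'E'
from h import *
w=snap('wrist','m2.png'); w=snap('scene')
b=cv2.cvtColor(w['color'],cv2.COLOR_RGB2BGR); cv2.imwrite('pics/s6.png',cv2.resize(b[60:300,170:460],None,fx=2.5,fy=2.5,interpolation=cv2.INTER_CUBIC))
E
```

```text
time: 33.45
ee_pos: [538.5, -332.9, 315.1]
tool_rot: [-2.671, 1.568, -2.747]
contact_force: [0.4, 0.6, -2.2]
grip_width: 0.315
time: 34.7
ee_pos: [552.2, -330.5, 201.1]
tool_rot: [-0.554, 1.571, -0.626]
contact_force: [-0.2, -0.0, -1.5]
grip_width: 0.316
34.7 [ 552.2 -330.5  201.1] yaw 1.499 F [-0.2 -0.  -1.5] M [ 0.05 -0.13  0.06] q [ 0.86  1.1  -0.77  1.61  0.96  0.86  1.18] 0.316
```

View pics/m2.png

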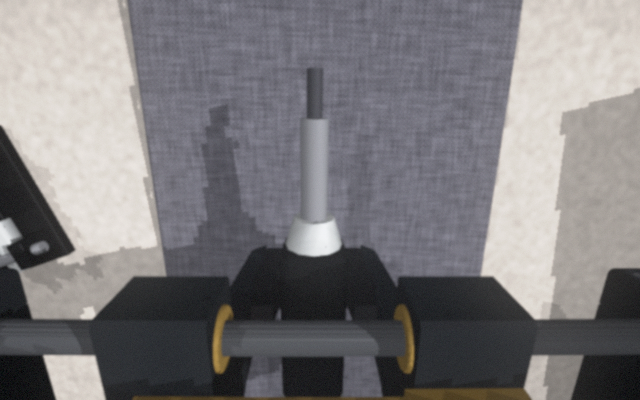

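View pics/s6.png

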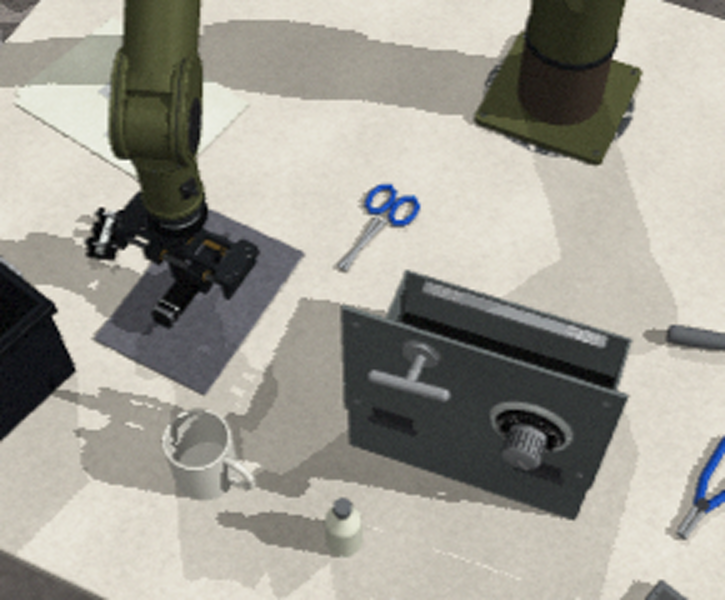

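```bash
python3 -m handwheel '[0,0.4,0,0,0,0,0.4,0,0,0,0,0.4,0,0,0,0,0.3,0,0,0,0,0.3,0,0,0,0,0.2,0,0,0,0,0.15,0,0,0,0,0.1,0,0,0,0,0.1,0,0,0,0,0,0,0,0]'
```

```text
time: 36.1
ee_pos: [552.2, -330.4, 177.8]
tool_rot: [-1.408, 1.571, -1.48]
contact_force: [-0.8, -0.3, -1.5]
grip_width: 0.317
```

```bash
python3 -m handwheel '[0,0.05,0,0,0,0,0.05,0,0,0,0,0.05,0,0,0,0,0.05,0,0,0,0,0,0,0,0,0,0,0,0,0,0,0,0,0,0,0,0,0,0,0,0,0,0,0,0,0,0,0,0,0]'
```

```text
time: 37.35
ee_pos: [552.2, -330.4, 176.4]
tool_rot: [-1.217, 1.57, -1.288]
contact_force: [-2.4, 0.1, 5.3]
grip_width: 0.315
```

```bash
python3 -m handwheel '[0.4,0,0,0,0,0.5,0,0,0,0,0.7,0,0,0,0,0.7,0,0,0,0,0.7,0,0,0,0,0.7,-1,0,0,0,0.7,-2,0,0,0,0.7,-3,0,0,0,0.7,-4,0,0,0,0.7,-4,0,0,0]'
python3 -m handwheel '[0.7,0,3,-3,0,0.7,0,3,-3,0,0.7,0,3,-3,0,0.7,0,3,-3,0,0.7,0,3,-3,0,0.7,0,3,-3,0,0.7,0,0,0,0,0.7,0,0,0,0,0.7,0,0,0,0,0.7,0,0,0,0]'
python3 - <<'E'
from h import *
w=snap('scene','s7.png'); w=snap('top','t7.png'); s=robot.sense(); print(s['ee_pos'],s['contact_force'])
E
```

```text
time: 38.6
ee_pos: [552.2, -330.2, 318.7]
tool_rot: [-0.193, 1.569, -0.264]
contact_force: [0.8, -0.6, 0.2]
grip_width: 0.696
time: 39.85
ee_pos: [386.1, -138.5, 315.8]
tool_rot: [0.029, 1.57, -0.045]
contact_force: [0.3, 0.6, 0.0]
grip_width: 0.702
[ 385.8102835  -138.32641829  315.72978811] [-0.59430539 -0.09589616  0.64220454]
```

View pics/s7.png

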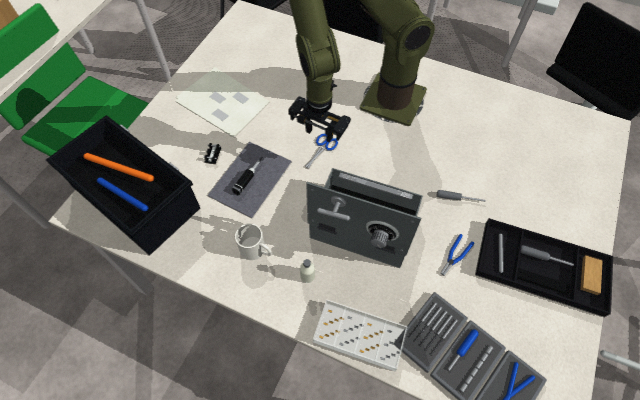

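View pics/t7.png

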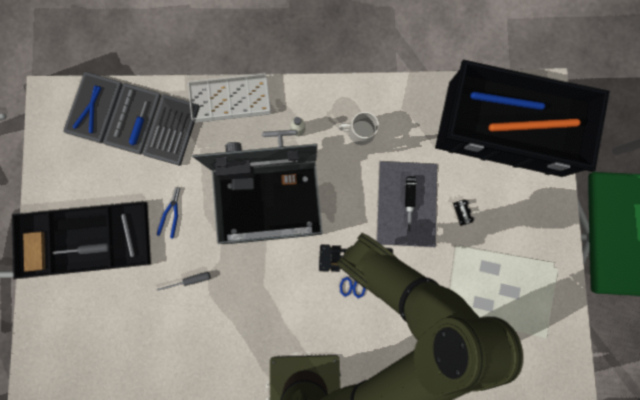

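```bash
python3 - <<'E'
from h import *
g=snap('top'); f=snap('scene')
print('lid edge rays at z=333', onz(g,[[195,157],[317,148]],333).round(1))
P=bydepth(f,[[312,190],[350,196],[340,225],[400,225],[410,205],[320,230]]).round(1); print(P.tolist())
print('driver', onz(g,[[410,178],[410,210],[408,233]],20).round(1)); robot.finish_job()
E
```

```text
lid edge rays at z=333 [[641.  249.5 333. ]
 [658.2 -47.1 333. ]]
[[672.1, -26.1, 312.9], [659.3, 75.4, 334.5], [667.1, 58.1, 170.2], [652.9, 217.3, 276.7], [443.8, 214.9, 42.0], [664.3, -5.7, 78.3]]
driver [[ 625.9 -337.1   20. ]
 [ 527.1 -332.7   20. ]
 [ 457.3 -323.5   20. ]]
the job is handed in; nothing more can be done
```

The job is done and handed in at about 40 s of the 72 s. I got no verdict back.

**What I did**
- **Dial:** turned left to 7, right to 39, then left to 4, the short way each time, with brief stops. The wrist camera read about 1.10 rad at 7 and 0.64 at 4. I took no picture at 39; I relied on the commanded turn, and the handle then turned freely past the point where it would have stopped.
- **Handle and lid:** turned the T handle clockwise to its stop, then swung the lid up holding the bar's right arm. From how far the arm moved, the lid is at about 1.55 rad.
- **Screwdriver:** its blade was tucked under the ledge along the front wall, with the tip showing outside the wall. I slid it about 46 mm back along its axis before lifting it clear. I then set it down on the mat until the force sensor showed about 5 N of contact, and let go.

**Last checks**
- The top picture shows the screwdriver lying well inside the mat's edges, roughly x 457–626 and y −324 to −337 mm.
- The final pictures show the lid standing upright, and the bit box and gauge blocks in their places. The mug, bottle, scissors, pliers, carriage and small screwdriver looked untouched.
- The gripper is clear of everything. The highest reading I saw was about 18 N, while swinging the lid, and nothing touched unexpectedly.
- The top and wrist cameras disagreed on positions by about 1.5–4 mm, which I corrected for at each grasp.

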